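Put the clamp washers away in the clip-lidded lathe crate

TASK

Put the loose steel clamp washers away in the blue lathe crate: flip the sprung orange clips off both ends of its lid, then lift the lid off and lay it flat on the bench, handle up. Drop every washer that lies on the bench into the white tube standing in the crate, so that they lie flat in one column, then put the lid back fully seated and flip both clips shut over it. Leave the gouge, the wax tin and the turned bowl where they are.

Things in the scene. Friction and masses are not known exactly. Their poses are not given: they have to be found in the camera images.
- crate: Open blue plastic crate, outside 150 x 210 x 75 mm (its x, y, z), walls and floor 5 mm; does not move (a heavy steel lathe chuck, 92 mm across, lies in its +y half, top 43 mm above the bench). Origin: centre of its underside, on the bench; z up, y along its long side. A white tube stands in its -y half.
- tube_mouth (a point): Centre of the mouth of the white upright tube fixed in the crate, at crate (0, -48, 53) mm: 53 mm above the bench, 22 mm below the crate's rim. Bore 48.5 mm; mouth flared over its top 7 mm to 57 mm inside, 64 mm outside; inner floor 9 mm above the bench. Axes as the crate's.
- clip_left (a joint): Orange sprung clip on the crate's left (+y) short end: 0 = shut, upright, hook over the lid's edge; 0.65 rad = open, leaning 37 degrees outward clear of the lid, end stop. Over-centre spring: below 0.325 it snaps to 0, above it to 0.65; 4 to 8 N at the tab starts it. Hinge parallel to crate x at crate (0, +117, 40) mm. Plate 56 mm wide, 5 thick; hook 10 mm over the lid, 1.5 mm above it.
- clip_right (a joint): Orange sprung clip on the crate's right (-y) short end: 0 = shut, upright, hook over the lid's edge; 0.65 rad = open, leaning 37 degrees outward clear of the lid, end stop. Over-centre spring: below 0.325 it snaps to 0, above it to 0.65; 4 to 8 N at the tab starts it. Hinge parallel to crate x at crate (0, -117, 40) mm. Plate 56 mm wide, 5 thick; hook 10 mm over the lid, 1.5 mm above it.
- clip_left_tab (a point): Top of the left clip's tab (44 mm wide, 6 thick, 9 mm rolled lip on its outer side), 80 mm from the hinge; moves with the clip. Shut: upright at 90 to 120 mm above the bench, free on both sides, can be pushed outward. Open: 48 mm outward of and 64 mm above the hinge, free beneath and outside, can be pushed inward from outside.
- clip_right_tab (a point): Top of the right clip's tab (44 mm wide, 6 thick, 9 mm rolled lip on its outer side), 80 mm from the hinge; moves with the clip. Shut: upright at 90 to 120 mm above the bench, free on both sides, can be pushed outward. Open: 48 mm outward of and 64 mm above the hinge, free beneath and outside, can be pushed inward from outside.
- lid: Loose grey lid, 0.28 kg: plate 160 x 220 x 8 mm on a 134 x 194 x 6 mm plug (3 mm play in the crate). Black bar handle on top: 14 mm wide, 14 high, 104 long along lid y, centred 39 mm above the origin, 18 mm clear of the plate. Origin: centre of the plug's underside; z up. Seated: origin 69 mm above the crate's. On the bench: at height 0. Fits either way round.
- washer1: Loose thick steel clamp washer, 45 mm across, 8 mm thick, 17 mm hole, 85 g, lying flat on the bench right of the crate; may be absent. Origin: its centre; z along its axis. All are alike, any order will do; in the tube the lowest lies with its centre 13 mm above the bench, each next one 8 mm higher.
- washer2: Loose thick steel clamp washer, 45 mm across, 8 mm thick, 17 mm hole, 85 g, lying flat on the bench right of the crate; may be absent. Origin: its centre; z along its axis. All are alike, any order will do; in the tube the lowest lies with its centre 13 mm above the bench, each next one 8 mm higher.
- washer3: Loose thick steel clamp washer, 45 mm across, 8 mm thick, 17 mm hole, 85 g, lying flat on the bench right of the crate; may be absent. Origin: its centre; z along its axis. All are alike, any order will do; in the tube the lowest lies with its centre 13 mm above the bench, each next one 8 mm higher.
- washer4: Loose thick steel clamp washer, 45 mm across, 8 mm thick, 17 mm hole, 85 g, lying flat on the bench right of the crate; may be absent. Origin: its centre; z along its axis. All are alike, any order will do; in the tube the lowest lies with its centre 13 mm above the bench, each next one 8 mm higher.
- washer5: Loose thick steel clamp washer, 45 mm across, 8 mm thick, 17 mm hole, 85 g, lying flat on the bench right of the crate; may be absent. Origin: its centre; z along its axis. All are alike, any order will do; in the tube the lowest lies with its centre 13 mm above the bench, each next one 8 mm higher.
- gouge: Bystander: turning gouge with wooden handle, 400 mm long, 34 mm high, lying at the far side of the bench. Origin: middle of its length, underside; x along it, handle to -x.
- wax_tin: Bystander: yellow wax tin, 80 mm across, 50 mm high. Origin: centre of its underside.
- turned_bowl: Bystander: turned wooden bowl, 124 mm across, 50 mm high. Origin: centre of its underside.
Not all that is in view belongs to the job. What is shaped like the washer2 but yellow is not meant.

How it is judged:
On the way, in this order (a step that is already met when the one before it is completed fails the run):
1. both clips are flipped fully open while the lid still sits on the crate (value of joint each of clip_left, clip_right above 0.58 rad and horizontal distance between lid and crate below 0.008 m and z of lid in the frame of crate between 0.065 and 0.073 m and angle between lid's own z axis and vertical below 0.03 rad), for 0.1 s.
2. the lid lies flat on the bench, handle up, released (height (world z) of lid below 0.006 m and angle between lid's own z axis and vertical below 0.05 rad and linear speed of lid below 0.02 m/s and contact force between the fingers and lid below 0.3 N), for 0.2 s.
3. every washer lies flat in the tube, in one column (horizontal distance between each of washer1, washer2, washer3, washer4, washer5 and tube_mouth below 0.004 m and z of washer1 in the frame of crate between 0.009 and 0.05 m and angle between the z axis of each of washer1, washer2, washer3, washer4, washer5 and the z axis of crate, either way round below 0.12 rad and z of washer2 in the frame of crate between 0.009 and 0.05 m and z of washer3 in the frame of crate between 0.009 and 0.05 m and z of washer4 in the frame of crate between 0.009 and 0.05 m and z of washer5 in the frame of crate between 0.009 and 0.05 m and linear speed of each of washer1, washer2, washer3, washer4, washer5 below 0.02 m/s), for 0.2 s.
4. the lid is back on the crate, fully seated and released (horizontal distance between lid and crate below 0.008 m and z of lid in the frame of crate between 0.065 and 0.073 m and angle between lid's own z axis and vertical below 0.03 rad and angle between the y axis of lid and the y axis of crate, either way round below 0.07 rad and contact force between the fingers and lid below 0.3 N), for 0.2 s.
At the end, for the whole second after the job is handed in: Every washer flat in the tube in one column (centre within 4 mm of its axis, tilt under 0.12 rad); lid seated (within 8 mm of centred, 4 mm of seated height, tilt under 0.03, turned under 0.07 rad); both clips shut (under 0.06 rad); all at rest and released (all of step 3 and all of step 4 and value of joint each of clip_left, clip_right below 0.06 rad); the robot touches nothing.
It fails at once if the gouge is moved more than 3 cm (distance of gouge from where it was at the start of the episode above 0.03 m).
It fails at once if the wax tin is moved more than 3 cm (distance of wax_tin from where it was at the start of the episode above 0.03 m).
It fails at once if the turned bowl is moved more than 3 cm (distance of turned_bowl from where it was at the start of the episode above 0.03 m).
Of washer1, washer2, washer3, washer4, washer5 only 3 to 5 are there at a start; the rules pass over those that are not, and their reading is None.
At some moment in a run one of washer1, washer2, washer3, washer4, washer5 may be knocked a few centimetres aside while the robot is not near it.
It also fails if it takes over 210 s, if anything falls off the work surface, if the arm or the gripper's body presses on something with over 40 N, if the wrist force passes 120 N, or if a joint passes its speed limit or range.

ROBOT

A 6-joint arm with a two-finger parallel gripper is mounted at the origin on the work surface. World frame = base frame: x ahead of the robot, y to its left, z up, the work surface at z = 0. Lengths are in m, angles in rad, forces in N, time in s.
With the tool pointing down it reaches from about 0.325 to 0.75 m from the base axis. Payload 7.6 kg.
Tool frame: the origin (TCP) lies between the finger pads; the fingertips stand 22 mm ahead of it and the grasp point (between the pads) lies 3 mm ahead of it; z points along the fingers, y is the direction in which the jaws open and shut (so a half turn about z gives the same grasp; the last joint's range is limited). The gripper opens to 85 mm and grips with 20 to 120 N. Pads are 22 mm wide; open, the fingers measure 114 mm over their backs; the gripper's body (76 mm by 85 mm) begins 54 mm behind the grasp point. The pads swing forward as they close: fully open they stand 13 mm farther back than shut.
Start: joints at [-1.409, 0.052, 1.401, -0, 1.689, -0.07], TCP at [0.121, -0.511, 0.253] pointing down, gripper open.
Joint ranges: [-2.9, 2.9], [-0.91, 2.17], [0.12, 2.37], [-1.06, 4.2], [0.26, 2.73], [-2.93, 2.93]. Speed limits (rad/s): [2.57, 2.57, 3.01, 3.14, 3.14, 3.14].

INTERFACE

Orientations are given as a unit quaternion [x, y, z, w].
In Python, from rig import arm, camera, job_done gives the robot as it stands.
- The arm moves only by the tool apply_moves, never from a script. Its arguments are lists of equal length, an entry for each row: "linear": the shift along the tool's x, y, z in units of 1 m (1.0 is 1 m), a list of three; "rotation": the turn, a rotation vector about the tool's x, y, z in units of 45 degrees (1.0 is 45 degrees), a list of three. In form: {"linear": [[tx, ty, tz], ...], "rotation": [[wx, wy, wz], ...]}. A call has 1 to 20 rows; each row is the pose to reach, as a shift and turn from the pose commanded when the call began, along the tool's axes at that moment; what a row does not reach only later rows make up. A row lasts 1/8 s, in which the tool goes at most 62.5 mm and 10.7 degrees, less where a joint would pass 70% of its speed; a pose out of reach is approached as far as the arm can. A call with a number of a shift or a turn outside -1 to 1 is refused whole. A call with a gripper value outside its range is refused whole. "gripper" is the closure, from 0 (fully open) to 1 (shut), set as the call begins (left out, the last holds). The fingers move at their own pace and stop on an object; "newtons" is the grip in N (left out, the last holds). Time passes only in rows, so rows that repeat a pose let the fingers close. It gives the time, the measured TCP pose, the force and the opening at its end, in the units of the state.
- arm.sense(): the state, without advancing time (a new reading comes with each control period).
- camera(name): name is "scene" or "top"; returns a dict with "img" (480x640x3 uint8, blue, green, red), "fx", "fy", "cx", "cy" (pixels), "R" (3x3) and "t" (3): a world point X has camera coordinates R X + t. Camera axes: x right, y down, z forward; pixel columns grow to the right and rows downward; lengths in m; the calibration is good to about 2 mm. A picture is of the moment at which its call begins. There is no depth.
- job_done(): hands the job in, once; it reports no verdict.
The state is a dict: "t": time; "joint_pos": joint angles; "joint_vel": joint speeds; "joint_efforts": joint torques, N m; "tcp_pos": TCP position; "tcp_rot": TCP orientation; "contact_force": force on the tool from outside, world axes, zero at the start; "torque": the same for the moment, N m; "gripper_width": opening from 0.0 (shut) to 1.0 (fully open).
Only numpy, scipy, OpenCV 4.12 (cv2) and the standard library are available. Lean on these libraries where they do the work, as an engineer would, in place of code of your own. Each camera call takes 0.05 s, during which the arm holds its last target.

## Working session

There is one attempt and no reset: what is moved stays moved. The work goes in short steps, Python scripts to look and compute and a tool call to move; the robot and the scene stay as the last step left them, time stands still between calls to the robot, and variables do not carry over. Pictures are saved under pics/ and viewed, and the job is handed in when it is done.

Besides the shell and the picture viewer there is one more tool, called after ">>>" as a command line: name --argument value ..., lists and objects as JSON in quotes. apply_moves: Moves the arm, as the interface text tells. Its arguments: {"type":"object","properties":{"linear":{"type":"array","items":{"type":"array","items":{"type":"number"}}},"rotation":{"type":"array","items":{"type":"array","items":{"type":"number"}}},"gripper":{"type":"number"},"newtons":{"type":"number"}},"required":["linear","rotation"]}

```bash
ls; mkdir -p pics; python3 - <<'E'
from rig import arm,camera
import cv2
for n in("scene","top"):
    c=camera(n); cv2.imwrite(f"pics/{n}0.png",c["img"]); print(n,c["fx"],c["fy"],c["cx"],c["cy"],c["R"],c["t"])
s=arm.sense(); print(s)
E
```

```text
pics
scene 519.8376526874533 519.8376526874533 319.67330823997827 243.384621919402 [[ 0.81160629  0.58413666 -0.00892129]
 [ 0.36105214 -0.51353839 -0.77840843]
 [-0.45927832  0.62854012 -0.62769478]] [-0.44881231 -0.1221392   1.6119422 ]
top 554.1050307574244 554.1050307574244 323.6252841911688 237.6473123308995 [[ 0.02773169 -0.99960844  0.00373019]
 [-0.98468886 -0.02795987 -0.17206421]
 [ 0.17210114  0.00109855 -0.98507867]] [-0.03211783  0.57231212  1.58374764]
{'t': 0.1, 'joint_pos': array([-1.40931316e+00,  5.27912318e-02,  1.40166449e+00, -3.27897478e-05,
        1.68861255e+00, -7.02893036e-02]), 'joint_vel': array([ 0.00226956, -0.00143592, -0.00330761, -0.00122409,  0.00292527,
        0.00097299]), 'joint_efforts': array([ 8.62375873e-04, -3.82585788e+01, -3.60984993e+01, -1.61334078e-04,
        4.72725849e-03, -7.96069600e-06]), 'tcp_pos': array([ 0.12057282, -0.51070665,  0.25252665]), 'tcp_rot': array([ 9.93292652e-01,  1.15625093e-01, -4.98960036e-05, -7.36302566e-04]), 'contact_force': array([ 0.38153758,  0.24417498, -0.52030783]), 'torque': array([-0.00349957, -0.0272482 ,  0.02811479]), 'gripper_width': 1.002077691755008}
```

View pics/scene0.png

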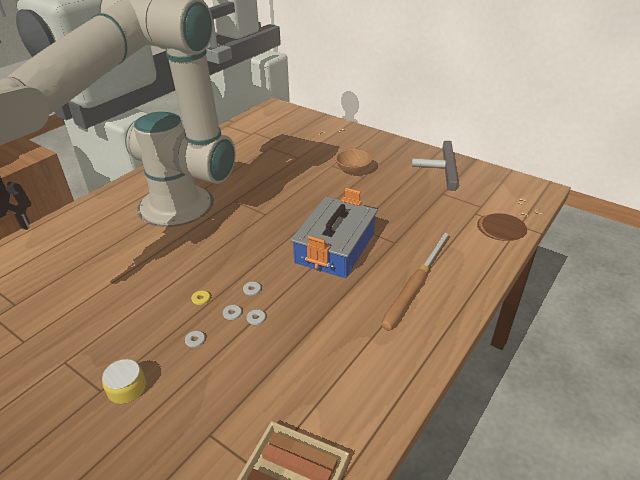

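View pics/top0.png

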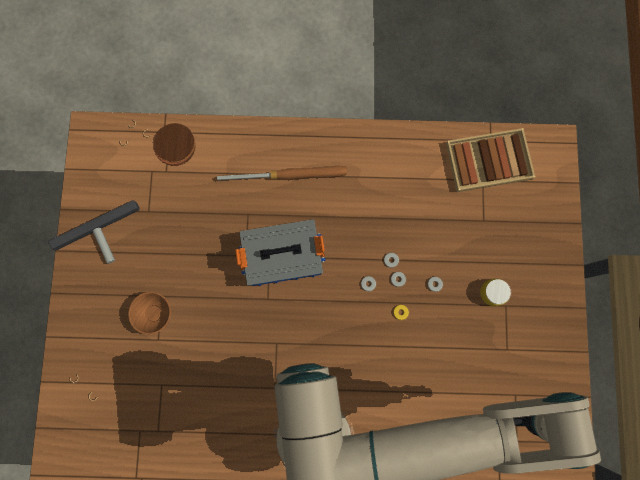

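```bash
cat > h.py <<'E'
import numpy as np,cv2
from rig import arm,camera
from scipy.spatial.transform import Rotation as Ro
def px2w(c,u,v,z):
    d=c["R"].T@np.array([(u-c["cx"])/c["fx"],(v-c["cy"])/c["fy"],1.]); o=-c["R"].T@c["t"]
    return o+d*(z-o[2])/d[2]
def w2px(c,X):
    p=c["R"]@np.asarray(X)+c["t"]; return np.array([c["fx"]*p[0]/p[2]+c["cx"],c["fy"]*p[1]/p[2]+c["cy"]])
def crop(c,x0,y0,w,h,k,name): cv2.imwrite("pics/"+name,cv2.resize(c["img"][y0:y0+h,x0:x0+w],None,fx=k,fy=k,interpolation=cv2.INTER_CUBIC))
def washers(c,x0=330,x1=460,y0=235,y1=330,zz=0.008):
    g=c["img"][y0:y1,x0:x1].astype(int); sat=g.max(2)-g.min(2)
    m=((sat<28)&(g.max(2)>110)).astype(np.uint8)
    n,l,st,ce=cv2.connectedComponentsWithStats(m)
    out=[]
    for i in range(1,n):
        if st[i,4]>50:
            cs,_=cv2.findContours((l==i).astype(np.uint8),0,1)
            p=cv2.convexHull(cs[0]); M=cv2.moments(p); u,v=M["m10"]/M["m00"]+x0,M["m01"]/M["m00"]+y0
            out.append((u,v,st[i,4],px2w(c,u,v,zz)))
    return out
E
python3 - <<'E'
from h import *
c=camera("top"); s=camera("scene")
crop(c,220,200,240,130,3.3,"t1.png"); crop(s,180,170,210,190,3.1,"s1.png")
for w in washers(c): print(w)
for w in washers(s,180,275,275,355): print(w)
E
```

```text
(391.0, 259.4577625570776, np.int32(136), array([ 0.51950892, -0.22022199,  0.008     ]))
(398.04566210045664, 278.5570776255708, np.int32(133), array([ 0.46257016, -0.24166167,  0.008     ]))
(368.0974529346622, 283.2613510520487, np.int32(134), array([ 0.44599501, -0.15240467,  0.008     ]))
(434.99319727891157, 283.59637188208615, np.int32(135), array([ 0.45059862, -0.35196727,  0.008     ]))
(251.4623955431755, 288.2330547818013, np.int32(181), array([ 0.45140614, -0.15170759,  0.008     ]))
(231.67077175697864, 311.9926108374384, np.int32(205), array([ 0.46724419, -0.2404481 ,  0.008     ]))
(255.6169519152404, 316.8084759576202, np.int32(206), array([ 0.5243285 , -0.21917214,  0.008     ]))
(194.30848861283644, 338.72670807453414, np.int32(236), array([ 0.45535627, -0.35037734,  0.008     ]))
```

View pics/t1.png

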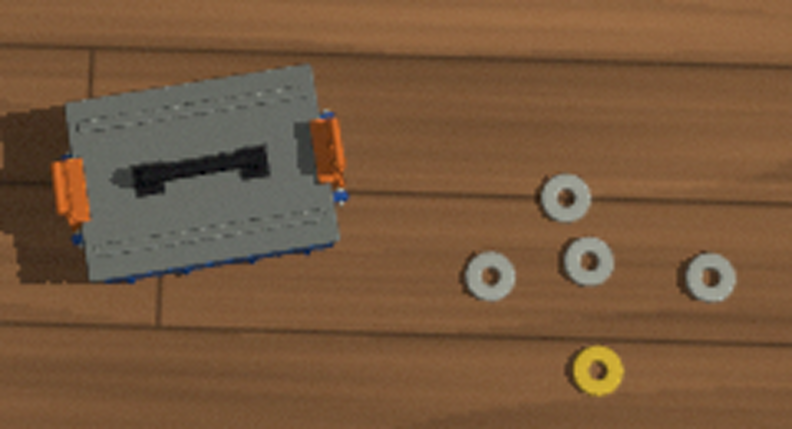

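View pics/s1.png

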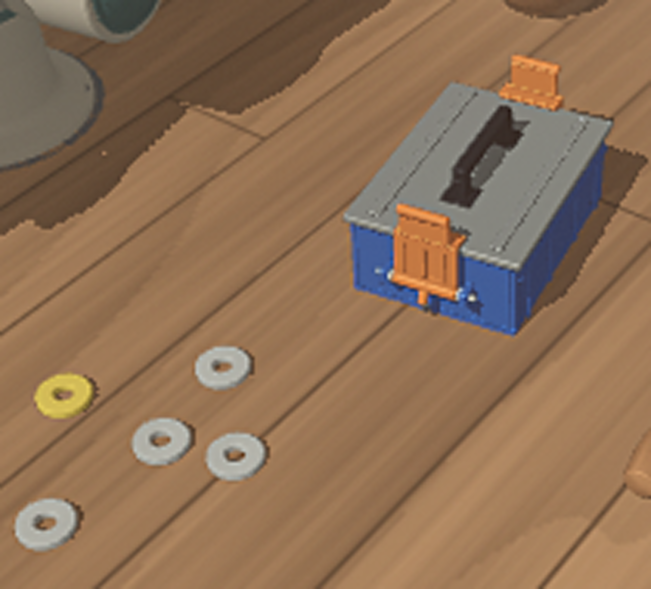

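```bash
python3 - <<'E'
from h import *
from scipy.optimize import least_squares
c=camera("top"); s=camera("scene")
for k in (c,s): print(-k["R"].T@k["t"])
T=np.array([(66,104),(312,65),(340,241),(91,281)])/3.3+[220,200]
S=np.array([(452,84),(611,122),(518,264),(345,216)])/3.1+[180,170]
# top order TL(+y,+x) TR(-y,+x) BR(-y,-x) BL(+y,-x); scene: top=+y-x, right=+y+x, bottom=-y+x, left=-y-x
Lt=[(.08,.11),(.08,-.11),(-.08,-.11),(-.08,.11)]; Ls=[(-.08,.11),(.08,.11),(.08,-.11),(-.08,-.11)]
def pose(p,L):
    a=p[2]; return np.array([p[0]+np.cos(a)*L[0]-np.sin(a)*L[1],p[1]+np.sin(a)*L[0]+np.cos(a)*L[1],.083])
def f(p,which):
    r=[]
    if 't' in which: r+=[w2px(c,pose(p,L))-u for L,u in zip(Lt,T)]
    if 's' in which: r+=[w2px(s,pose(p,L))-u for L,u in zip(Ls,S)]
    return np.ravel(r)
for w in('t','s','ts'):
    q=least_squares(f,[.55,.08,.1],args=(w,)); print(w,q.x,np.round(q.fun,1))
# triangulate washers
W=[((391.0,259.46),(255.617,316.81)),((398.05,278.56),(231.67,311.99)),((368.1,283.26),(251.46,288.23)),((435,283.6),(194.31,338.73))]
for a,b in W:
    q=least_squares(lambda X:np.r_[w2px(c,X)-a,w2px(s,X)-b],[.5,-.2,0]); print(q.x.round(4),q.fun.round(2))
E
```

```text
[ 0.29187528 -0.01784331  1.65871026]
[ 1.14868763 -0.8137258   0.91272953]
t [0.52160874 0.10419207 0.18835963] [-0.4 -0.5  0.2 -0.5  0.6  0.4 -0.4  0.5]
s [0.5278822  0.10933672 0.19242778] [-0.5 -1.1  1.  -0.3  0.7  0.9 -1.2 -0.1]
ts [0.52514907 0.10685081 0.19134691] [-1.3 -1.6 -0.8 -1.8 -0.3 -1.  -1.2 -0.6 -1.8 -1.  -0.3 -0.2 -0.8  1.
 -2.6 -0. ]
[ 0.5216 -0.2187  0.0056] [-0.6  -0.59 -0.66  0.09]
[ 0.4644 -0.2401  0.0058] [-0.61 -0.57 -0.66  0.08]
[ 0.448  -0.1508  0.0051] [-0.6  -0.58 -0.69  0.09]
[ 0.4525 -0.3503  0.0058] [-0.71 -0.6  -0.7   0.07]
```

```bash
cat >> h.py <<'E'
CR=np.array([.525,.107]); CY=.190
def cr(x,y):
    return CR+[np.cos(CY)*x-np.sin(CY)*y,np.sin(CY)*x+np.cos(CY)*y]
PSI=CY+np.pi/2
def goal(x,y,z,psi=PSI,cmd=None):
    "shift along tool axes (m) and turn (45deg units) to reach a straight-down pose"
    s=arm.sense(); R0=Ro.from_quat(s["tcp_rot"]) ; p0=s["tcp_pos"]
    Rg=Ro.from_matrix(np.array([[np.cos(psi),np.sin(psi),0],[np.sin(psi),-np.cos(psi),0],[0,0,-1]]))
    d=R0.inv().apply(np.array([x,y,z])-p0); r=(R0.inv()*Rg).as_rotvec()/(np.pi/4)
    print("lin",d.round(4),"rot",r.round(3),"| now",p0.round(4),"F",s["contact_force"].round(1),"t",round(s["t"],2),"w",round(s["gripper_width"],3))
E
python3 - <<'E'
from h import *
goal(*cr(0,-80e-3),.25)
E
```

```text
lin [ 0.5322 -0.4285  0.0033] rot [-0.    -0.    -1.947] | now [ 0.1206 -0.5109  0.253 ] F [-0.9 -1.1 -0.2] t 0.3 w 0.998
```

>>> apply_moves --linear '[[0.2661,-0.2142,0.0],[0.5322,-0.4285,0.0],[0.5322,-0.4285,0.0],[0.5322,-0.4285,0.0],[0.5322,-0.4285,0.0],[0.5322,-0.4285,0.0],[0.5322,-0.4285,0.0],[0.5322,-0.4285,0.0],[0.5322,-0.4285,0.0],[0.5322,-0.4285,0.0],[0.5322,-0.4285,0.0],[0.5322,-0.4285,0.0],[0.5322,-0.4285,0.0],[0.5322,-0.4285,0.0]]' --rotation '[[0,0,-0.2],[0,0,-0.4],[0,0,-0.6],[0,0,-0.8],[0,0,-1],[0,0,-1],[0,0,-1],[0,0,-1],[0,0,-1],[0,0,-1],[0,0,-1],[0,0,-1],[0,0,-1],[0,0,-1]]' --gripper 1

```text
t: 2.05
tcp_pos: [0.5398, 0.0273, 0.2537]
tcp_rot: [0.874, 0.486, 0.0, 0.0]
contact_force: [0.1, 0.2, 0.4]
gripper_width: -0.003
```

```bash
python3 - <<'E'
from h import *
goal(*cr(0,-80e-3),.25)
E
```

```text
lin [ 0.0012 -0.0003  0.0037] rot [ 0.001  0.    -0.949] | now [0.5398 0.0273 0.2537] F [0.1 0.2 0.4] t 2.05 w -0.003
```

>>> apply_moves --linear '[[0.001,0,0.02],[0.001,0,0.04],[0.001,0,0.06],[0.001,0,0.08],[0.001,0,0.1],[0.001,0,0.1]]' --rotation '[[0,0,-0.2],[0,0,-0.4],[0,0,-0.6],[0,0,-0.8],[0,0,-0.949],[0,0,-0.949]]'

```text
t: 2.8
tcp_pos: [0.5396, 0.0282, 0.1522]
tcp_rot: [0.637, 0.771, -0.001, -0.001]
contact_force: [0.3, 0.1, 0.4]
gripper_width: -0.0
```

```bash
python3 - <<'E'
from h import *
goal(*cr(0,-80e-3),.122)
p=arm.sense()["tcp_pos"]; tip=p-[0,0,.022]
for n,x0,y0 in(("top",220,200),("scene",280,150)):
    c=camera(n); im=c["img"].copy(); q=w2px(c,tip); print(n,q)
    k=5; cr_=im[y0:y0+120,x0:x0+130]; b=cv2.resize(cr_,None,fx=k,fy=k,interpolation=cv2.INTER_CUBIC)
    a=((q-[x0,y0]+.5)*k-.5).astype(int); cv2.drawMarker(b,tuple(int(v) for v in a),(0,255,0),0,12,1)
    cv2.imwrite(f"pics/cal_{n}.png",b)
E
```

```text
lin [0.0001 0.0006 0.0302] rot [-0.003 -0.    -0.001] | now [0.5396 0.0282 0.1522] F [0.3 0.1 0.4] t 2.8 w -0.0
top [307.56424702 244.00454276]
scene [321.4587244  226.12041229]
```

View pics/cal_top.png

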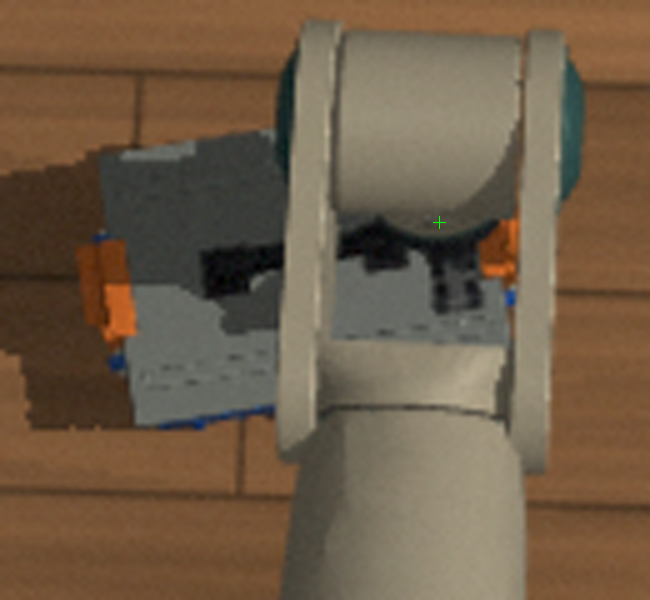

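View pics/cal_scene.png

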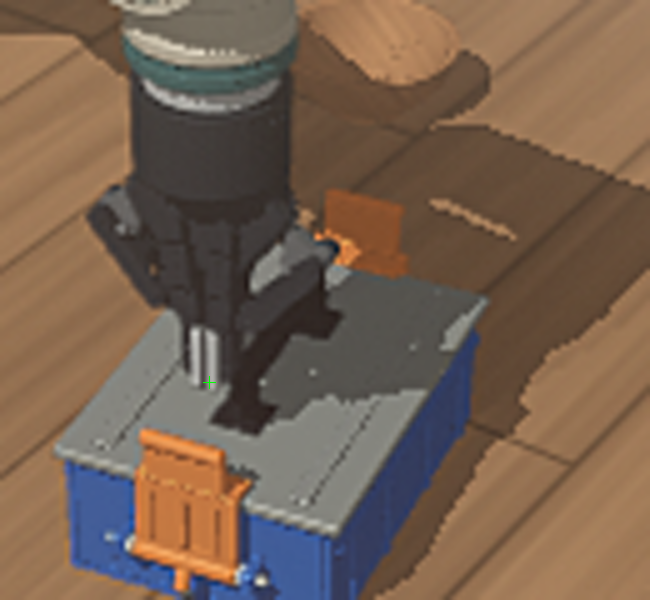

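>>> apply_moves --linear '[[0,0,0.015],[0,0,0.03],[0,0,0.03],[-0.01,0,0.03],[-0.02,0,0.03],[-0.028,0,0.03],[-0.036,0,0.03],[-0.044,0,0.03],[-0.052,0,0.03],[-0.06,0,0.03],[-0.06,0,0.03],[-0.04,0,0.03],[-0.02,0,0.0]]' --rotation '[[0,0,0],[0,0,0],[0,0,0],[0,0,0],[0,0,0],[0,0,0],[0,0,0],[0,0,0],[0,0,0],[0,0,0],[0,0,0],[0,0,0],[0,0,0]]'

```text
t: 4.53
tcp_pos: [0.5427, 0.0113, 0.151]
tcp_rot: [0.636, 0.772, -0.002, -0.002]
contact_force: [0.6, 0.5, -0.2]
gripper_width: 0.003
```

```bash
python3 - <<'E'
from h import *
goal(*cr(0,85e-3),.16)
c=camera("scene"); crop(c,270,150,130,120,5,"a1.png")
E
```

```text
lin [ 0.1824  0.001  -0.0087] rot [-0.007 -0.002  0.002] | now [0.5427 0.0113 0.151 ] F [ 0.6  0.5 -0.2] t 4.53 w 0.003
```

View pics/a1.png

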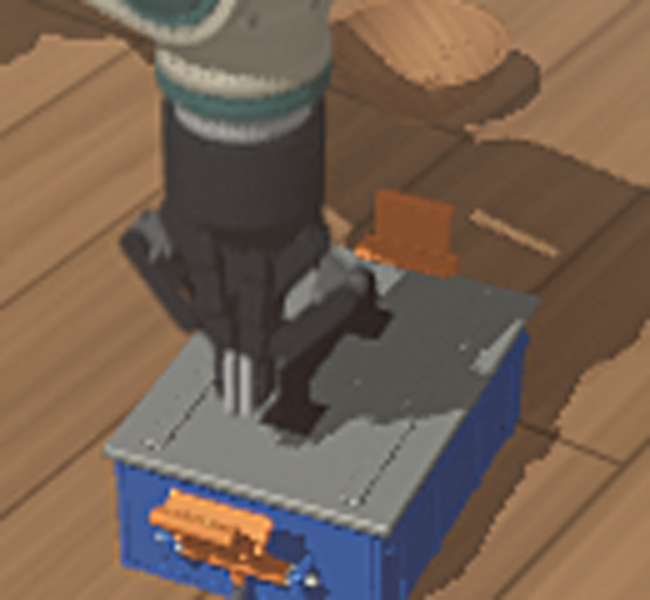

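>>> apply_moves --linear '[[0.06,0,-0.009],[0.12,0,-0.009],[0.182,0,-0.009],[0.182,0,-0.009],[0.182,0,0.015],[0.182,0,0.029],[0.182,0,0.029],[0.192,0,0.029],[0.2,0,0.029],[0.208,0,0.029],[0.216,0,0.029],[0.224,0,0.029],[0.232,0,0.029],[0.238,0,0.029],[0.238,0,0.029],[0.22,0,0.029],[0.2,0,-0.02],[0.18,0,-0.05]]' --rotation '[[0,0,0],[0,0,0],[0,0,0],[0,0,0],[0,0,0],[0,0,0],[0,0,0],[0,0,0],[0,0,0],[0,0,0],[0,0,0],[0,0,0],[0,0,0],[0,0,0],[0,0,0],[0,0,0],[0,0,0],[0,0,0]]'

```text
t: 6.82
tcp_pos: [0.5108, 0.1844, 0.2055]
tcp_rot: [0.636, 0.771, 0.001, 0.001]
contact_force: [0.8, 0.8, -0.2]
gripper_width: 0.001
```

```bash
python3 - <<'E'
from h import *
goal(*cr(0,0),.2)
c=camera("scene"); crop(c,270,150,130,120,5,"a2.png")
E
```

```text
lin [-0.0787 -0.0008  0.0055] rot [0.003 0.    0.001] | now [0.5108 0.1844 0.2055] F [ 0.8  0.8 -0.2] t 6.83 w 0.001
```

View pics/a2.png

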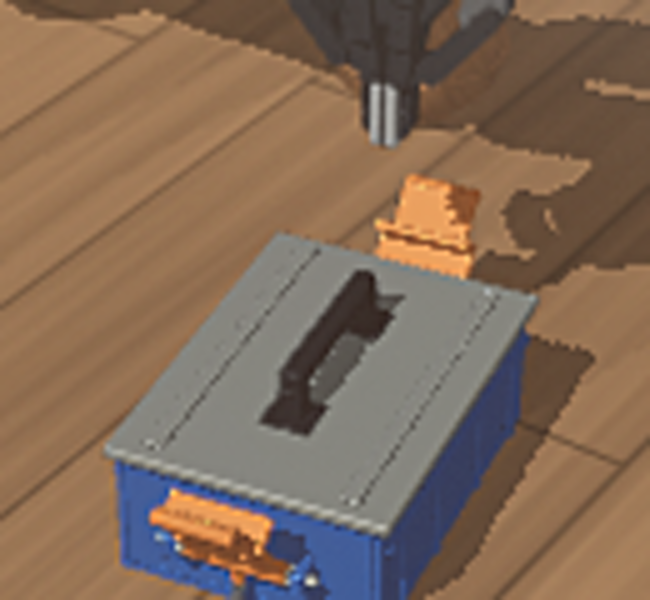

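>>> apply_moves --linear '[[-0.04,0,0],[-0.079,0,0.02],[-0.079,0,0.05],[-0.079,0,0.08],[-0.079,0,0.093],[-0.079,0,0.093],[-0.079,0,0.093]]' --rotation '[[0,0,0],[0,0,0],[0,0,0],[0,0,0],[0,0,0],[0,0,0],[0,0,0]]' --gripper 0.5

```text
t: 7.75
tcp_pos: [0.526, 0.1086, 0.1117]
tcp_rot: [0.636, 0.772, 0.001, 0.001]
contact_force: [0.8, 0.3, 0.0]
gripper_width: 0.497
```

>>> apply_moves --linear '[[0,0,0],[0,0,0],[0,0,0],[0,0,0],[0,0,0]]' --rotation '[[0,0,0],[0,0,0],[0,0,0],[0,0,0],[0,0,0]]' --gripper 1 --newtons 60

```text
t: 8.38
tcp_pos: [0.5258, 0.1088, 0.1114]
tcp_rot: [0.636, 0.772, 0.001, 0.001]
contact_force: [-0.7, -0.8, 6.7]
gripper_width: 0.153
```

>>> apply_moves --linear '[[0,0,-0.008],[0,0,-0.016],[0,0,-0.03],[0,0,-0.05],[0,0,-0.05]]' --rotation '[[0,0,0],[0,0,0],[0,0,0],[0,0,0],[0,0,0]]'

```text
t: 9.0
tcp_pos: [0.5263, 0.1088, 0.1626]
tcp_rot: [0.636, 0.772, 0.002, 0.001]
contact_force: [0.8, 0.7, -4.3]
gripper_width: 0.153
```

```bash
python3 - <<'E'
from h import *
goal(.12,-.45,.16)
c=camera("scene"); crop(c,250,120,150,150,4,"a3.png")
E
```

```text
lin [-0.4712 -0.5053  0.0006] rot [0.005 0.    0.002] | now [0.5263 0.1088 0.1626] F [ 0.8  0.7 -4.3] t 9.0 w 0.153
```

View pics/a3.png

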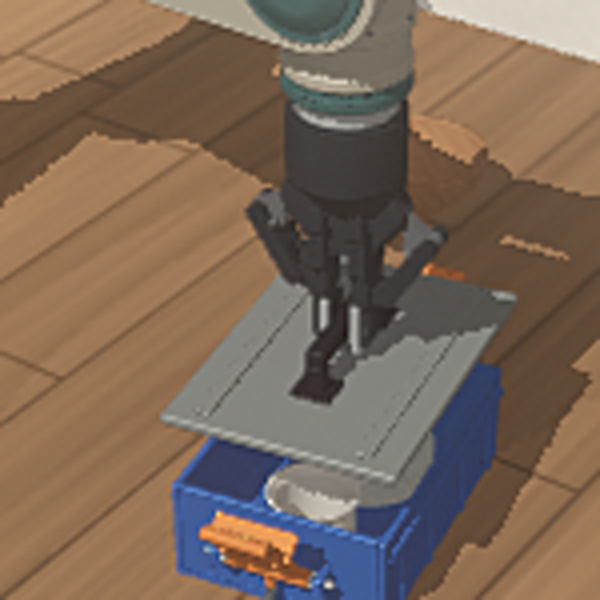

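>>> apply_moves --linear '[[-0.02,-0.02,-0.01],[-0.055,-0.06,-0.01],[-0.09,-0.1,-0.01],[-0.13,-0.14,-0.01],[-0.165,-0.18,-0.01],[-0.2,-0.22,-0.01],[-0.24,-0.26,-0.01],[-0.28,-0.3,-0.01],[-0.315,-0.34,-0.01],[-0.35,-0.38,-0.01],[-0.39,-0.42,-0.01],[-0.425,-0.46,-0.01],[-0.455,-0.49,-0.01],[-0.471,-0.505,-0.01],[-0.471,-0.505,0.0],[-0.471,-0.505,0.0]]' --rotation '[[0,0,0],[0,0,0],[0,0,0],[0,0,0],[0,0,0],[0,0,0],[0,0,0],[0,0,0],[0,0,0],[0,0,0],[0,0,0],[0,0,0],[0,0,0],[0,0,0],[0,0,0],[0,0,0]]'

```text
t: 11.05
tcp_pos: [0.1194, -0.4485, 0.1584]
tcp_rot: [0.636, 0.772, 0.001, -0.001]
contact_force: [0.5, 0.3, -3.5]
gripper_width: 0.152
```

```bash
python3 - <<'E'
from h import *
goal(.12,-.45,.0424)
c=camera("scene"); cv2.imwrite("pics/a4.png",c["img"])
E
```

```text
lin [-0.002   0.0003  0.116 ] rot [ 0.    -0.005  0.002] | now [ 0.1194 -0.4485  0.1584] F [ 0.5  0.3 -3.5] t 11.05 w 0.152
```

View pics/a4.png

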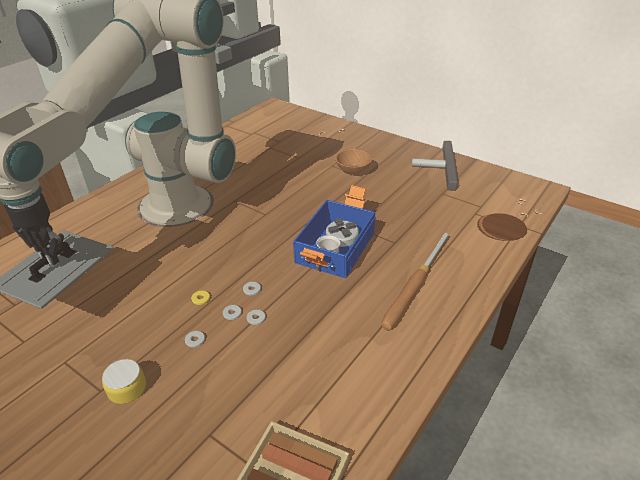

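```bash
python3 - <<'E'
from h import *
c=camera("scene")
print(px2w(c,2,235,0),px2w(c,275,98,0),px2w(c,140,168,0))
t=camera("top"); print([px2w(t,*p,0).round(3) for p in((590,470),(30,470),(401,312),(496,292),(149,314))])
E
```

```text
[-2.90084488e-01 -3.94768035e-01 -1.11022302e-16] [-0.25644867  0.79651982  0.        ] [-0.2642125   0.08006926  0.        ]
[array([-0.066, -0.79 ,  0.   ]), array([-0.108,  0.795,  0.   ]), array([ 0.364, -0.252,  0.   ]), array([ 0.431, -0.536,  0.   ]), array([0.337, 0.495, 0.   ])]
```

Bench extends to x ≈ −0.27, so the lid spot is safe. Lower it.

>>> apply_moves --linear '[[0,0,0.03],[0,0,0.06],[0,0,0.09],[0,0,0.107],[0,0,0.112],[0,0,0.115],[0,0,0.116],[0,0,0.116]]' --rotation '[[0,0,0],[0,0,0],[0,0,0],[0,0,0],[0,0,0],[0,0,0],[0,0,0],[0,0,0]]'

```text
t: 12.2
tcp_pos: [0.1193, -0.4503, 0.045]
tcp_rot: [0.636, 0.772, -0.0, 0.0]
contact_force: [-0.2, -0.1, -3.9]
gripper_width: 0.153
```

>>> apply_moves --linear '[[0,0,0],[0,0,0],[0,0,0],[0,0,-0.01],[0,0,-0.05],[0,0,-0.1]]' --rotation '[[0,0,0],[0,0,0],[0,0,0],[0,0,0],[0,0,0],[0,0,0]]' --gripper 0.5

```text
t: 12.95
tcp_pos: [0.1191, -0.4493, 0.1454]
tcp_rot: [0.636, 0.772, 0.001, -0.001]
contact_force: [0.5, -0.8, 0.9]
gripper_width: 0.496
```

```bash
python3 - <<'E'
from h import *
c=camera("scene"); t=camera("top")
crop(c,0,180,180,140,4,"a5.png")
for w in washers(t): print(w)
for w in washers(c,180,275,275,355): print(w)
goal(.448,-.151,.15)
crop(t,220,200,120,100,6,"a6.png")
E
```

```text
(390.9896907216495, 259.47880870561283, np.int32(134), array([ 0.51944427, -0.22019145,  0.008     ]))
(398.0356744704571, 278.68673355629875, np.int32(136), array([ 0.46218107, -0.24163363,  0.008     ]))
(368.0908084163898, 283.2613510520487, np.int32(134), array([ 0.44599446, -0.15238486,  0.008     ]))
(434.99319727891157, 283.59637188208615, np.int32(135), array([ 0.45059862, -0.35196727,  0.008     ]))
(251.4623955431755, 288.2330547818013, np.int32(181), array([ 0.45140614, -0.15170759,  0.008     ]))
(231.68312757201645, 311.9761316872428, np.int32(204), array([ 0.46723105, -0.24039142,  0.008     ]))
(255.6169519152404, 316.8084759576202, np.int32(207), array([ 0.5243285 , -0.21917214,  0.008     ]))
(194.30848861283644, 338.72670807453414, np.int32(235), array([ 0.45535627, -0.35037734,  0.008     ]))
lin [ 0.2337  0.3797 -0.0016] rot [-0.     0.015  0.002] | now [ 0.1198 -0.4528  0.1511] F [ 0.2 -0.6 -0.9] t 13.05 w 0.499
```

View pics/a5.png

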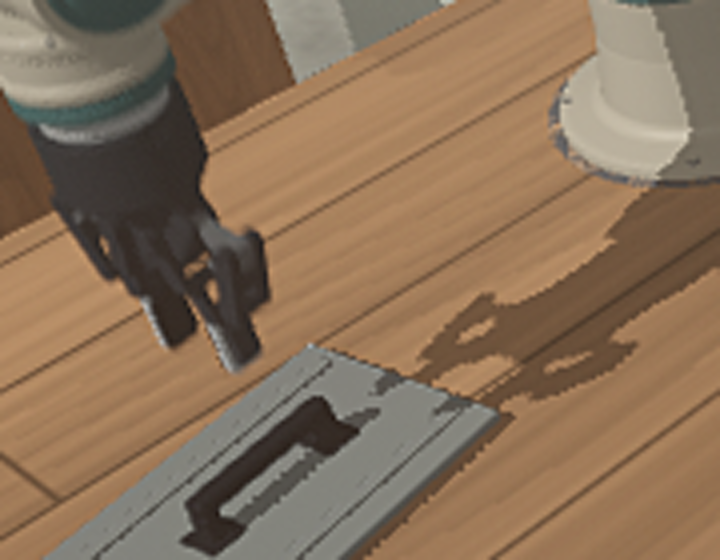

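View pics/a6.png

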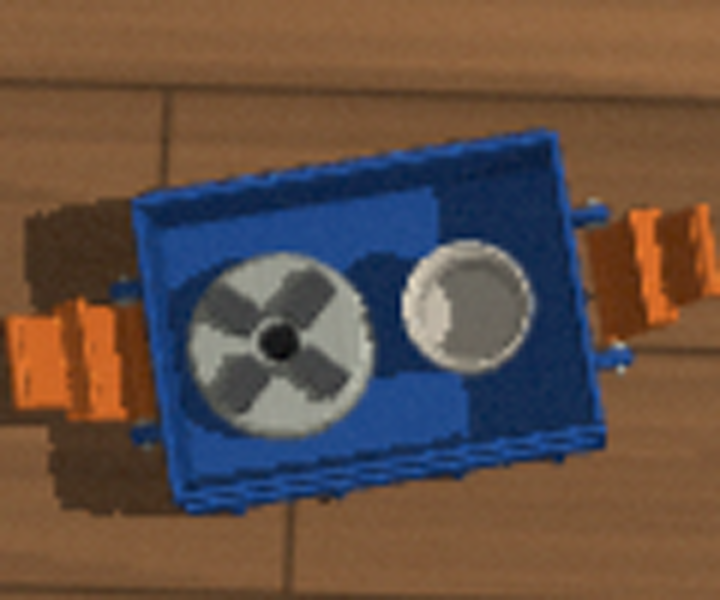

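```bash
python3 - <<'E'
from h import *
t=camera("top");c=camera("scene")
print(px2w(t,297.58,250.75,.053),cr(0,-.048))
crop(c,285,190,110,90,7,"a7.png")
# blue rim outer corners, top
print([px2w(t,220+(u+.5)/6-.5,200+(v+.5)/6-.5,.075).round(4) for u,v in((133,198),(556,130),(606,446),(184,512))])
L=[(.075,.105),(.075,-.105),(-.075,-.105),(-.075,.105)]; print([cr(*l).round(4) for l in L])
goal(.448,-.151,.15)
E
```

```text
[0.53129494 0.05912649 0.053     ] [0.53406523 0.0598638 ]
[array([0.5767, 0.222 , 0.075 ]), array([0.6161, 0.0184, 0.075 ]), array([ 0.4627, -0.0103,  0.075 ]), array([0.4256, 0.1897, 0.075 ])]
[array([0.5788, 0.2243]), array([0.6185, 0.0181]), array([ 0.4712, -0.0103]), array([0.4315, 0.1959])]
lin [ 0.2313  0.3797 -0.005 ] rot [-0.     0.004  0.002] | now [ 0.1194 -0.4505  0.1458] F [ 0.1  0.5 -0.5] t 13.15 w 0.503
```

View pics/a7.png

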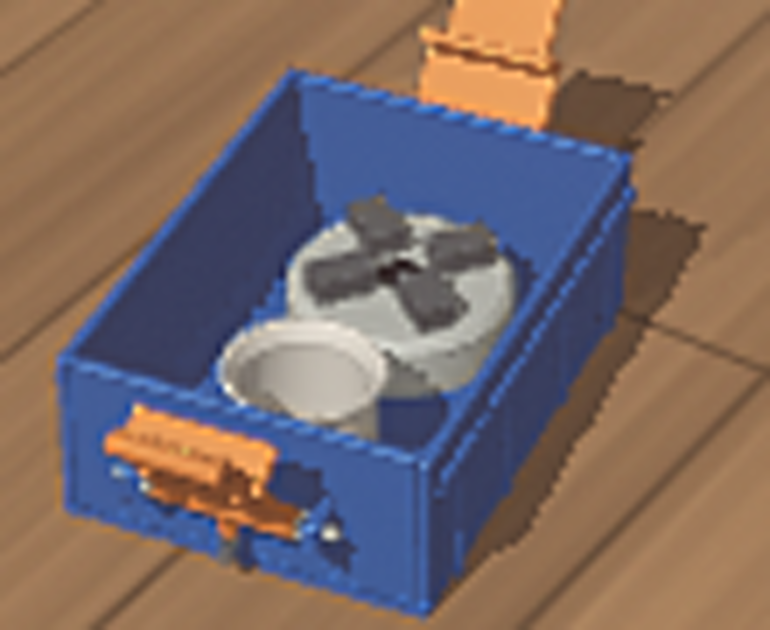

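>>> apply_moves --linear '[[0.03,0.05,-0.005],[0.06,0.1,-0.005],[0.09,0.15,-0.005],[0.12,0.2,-0.005],[0.15,0.25,-0.005],[0.18,0.3,-0.005],[0.21,0.345,-0.005],[0.231,0.38,-0.005],[0.231,0.38,0.04],[0.231,0.38,0.085],[0.231,0.38,0.085]]' --rotation '[[0,0,0],[0,0,0],[0,0,0],[0,0,0],[0,0,0],[0,0,0],[0,0,0],[0,0,0],[0,0,0],[0,0,0],[0,0,0]]' --gripper 0.25

```text
t: 14.52
tcp_pos: [0.4452, -0.1493, 0.055]
tcp_rot: [0.636, 0.772, -0.001, -0.005]
contact_force: [-0.1, 1.0, -0.2]
gripper_width: 0.749
```

```bash
python3 - <<'E'
from h import *
c=camera("scene"); crop(c,200,220,110,90,7,"a8.png")
print(px2w(c,327.86,242.57,.053))
goal(.448,-.151,.024)
E
```

```text
[0.53530852 0.0623702  0.053     ]
lin [-0.001   0.0009  0.0339] rot [-0.005 -0.003  0.002] | now [ 0.447  -0.1502  0.058 ] F [ 0.4 -0.1  0.7] t 14.57 w 0.749
```

View pics/a8.png

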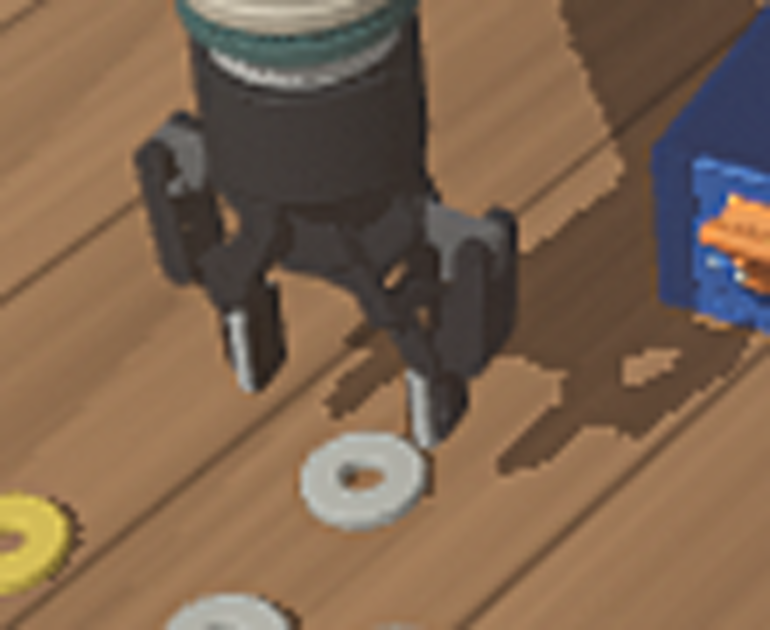

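>>> apply_moves --linear '[[0,0,0.015],[0,0,0.027],[-0.001,0.001,0.034],[-0.001,0.001,0.034]]' --rotation '[[0,0,0],[0,0,0],[0,0,0],[0,0,0]]'

```text
t: 15.08
tcp_pos: [0.4493, -0.1516, 0.0249]
tcp_rot: [0.636, 0.771, -0.0, -0.0]
contact_force: [0.2, 0.7, -0.3]
gripper_width: 0.75
```

>>> apply_moves --linear '[[0,0,0],[0,0,0],[0,0,0],[0,0,0]]' --rotation '[[0,0,0],[0,0,0],[0,0,0],[0,0,0]]' --gripper 1 --newtons 50

```text
t: 15.58
tcp_pos: [0.45, -0.1518, 0.0264]
tcp_rot: [0.636, 0.772, 0.0, 0.001]
contact_force: [-2.1, 0.5, 5.3]
gripper_width: 0.474
```

>>> apply_moves --linear '[[0,0,-0.02],[0,0,-0.06],[0,0,-0.1],[0,0,-0.1],[0,0,-0.1]]' --rotation '[[0,0,0],[0,0,0],[0,0,0],[0,0,0],[0,0,0]]'

```text
t: 16.2
tcp_pos: [0.4491, -0.1514, 0.1245]
tcp_rot: [0.636, 0.772, -0.0, -0.0]
contact_force: [0.5, 0.0, -1.9]
gripper_width: 0.478
```

```bash
python3 - <<'E'
from h import *
c=camera("scene"); crop(c,200,180,110,90,7,"a9.png")
goal(.5337,.0605,.125)
p=arm.sense()["tcp_pos"]; print([(w2px(c,p-[0,0,d])-[200,180]+.5)*7 for d in(.003,.02)])
E
```

```text
lin [ 0.1917  0.1237 -0.0011] rot [-0.002 -0.002  0.002] | now [ 0.4488 -0.1512  0.1239] F [ 0.1  0.3 -0.7] t 16.25 w 0.473
[array([328.48097972, 516.16838146]), array([333.31676675, 554.23781924])]
```

View pics/a9.png

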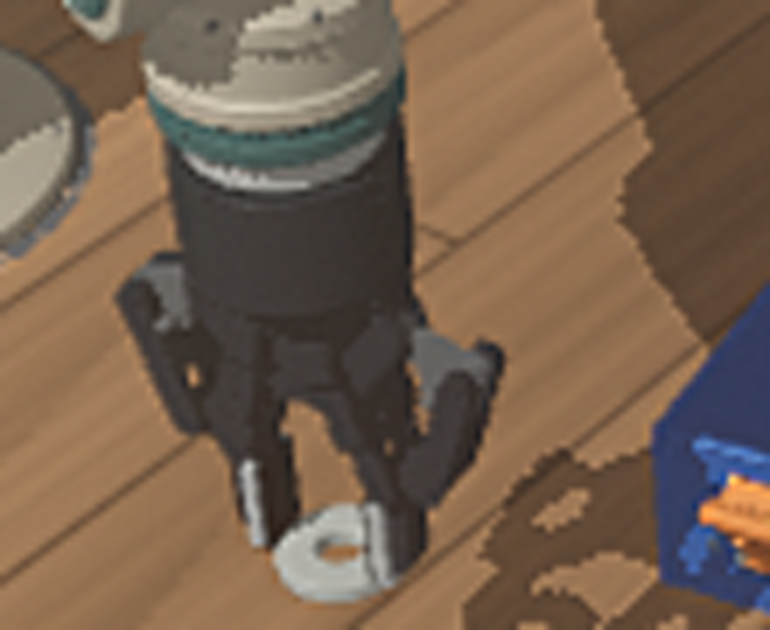

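>>> apply_moves --linear '[[0.03,0.02,-0.03],[0.08,0.05,-0.03],[0.13,0.085,-0.03],[0.17,0.11,-0.03],[0.1915,0.1235,-0.03],[0.1915,0.1235,-0.03],[0.1915,0.1235,0.0],[0.1915,0.1235,0.02],[0.1915,0.1235,0.03],[0.1915,0.1235,0.036],[0.1915,0.1235,0.036],[0.1915,0.1235,0.036]]' --rotation '[[0,0,0],[0,0,0],[0,0,0],[0,0,0],[0,0,0],[0,0,0],[0,0,0],[0,0,0],[0,0,0],[0,0,0],[0,0,0],[0,0,0]]'

```text
t: 17.75
tcp_pos: [0.5346, 0.0599, 0.0901]
tcp_rot: [0.636, 0.772, 0.0, 0.001]
contact_force: [-0.3, 0.5, -0.3]
gripper_width: 0.48
```

```bash
python3 - <<'E'
from h import *
c=camera("scene"); crop(c,285,180,110,90,7,"b1.png")
goal(.5335,.0605,.0805)
E
```

```text
lin [ 0.0007 -0.001   0.0096] rot [0.002 0.    0.002] | now [0.5346 0.06   0.0901] F [ 0.7 -0.   0.6] t 17.8 w 0.474
```

View pics/b1.png

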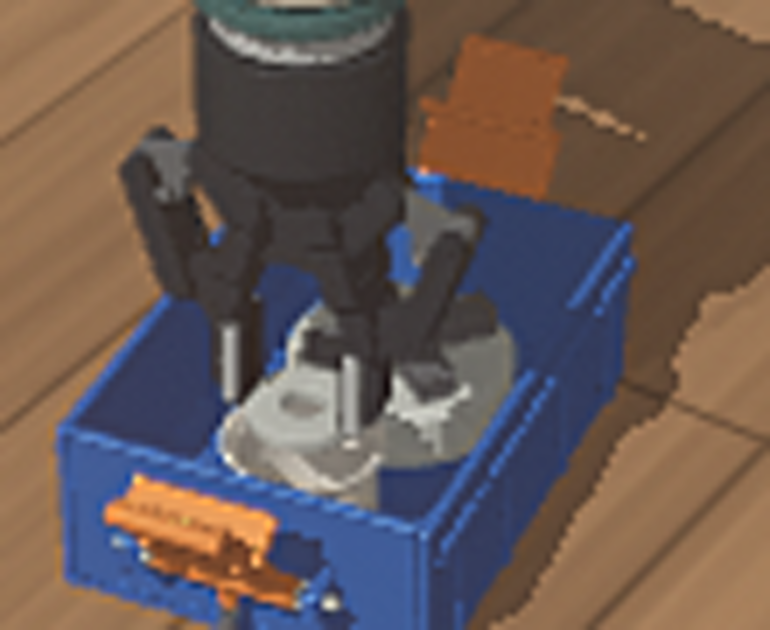

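>>> apply_moves --linear '[[0.001,-0.0016,0.004],[0.001,-0.0016,0.0095],[0.001,-0.0016,0.0095],[0.001,-0.0016,0.0095]]' --rotation '[[0,0,0],[0,0,0],[0,0,0],[0,0,0]]'

```text
t: 18.3
tcp_pos: [0.5324, 0.0607, 0.0798]
tcp_rot: [0.636, 0.772, -0.0, 0.0]
contact_force: [-0.6, 0.9, -1.1]
gripper_width: 0.477
```

>>> apply_moves --linear '[[0,0,0],[0,0,0],[0,0,0],[0,0,0]]' --rotation '[[0,0,0],[0,0,0],[0,0,0],[0,0,0]]' --gripper 0.3

```text
t: 18.8
tcp_pos: [0.5325, 0.0607, 0.0798]
tcp_rot: [0.636, 0.772, 0.0, 0.0]
contact_force: [0.4, -0.1, -0.1]
gripper_width: 0.697
```

>>> apply_moves --linear '[[0,0,-0.04],[0,0,-0.09],[-0.06,0,-0.09],[-0.12,0,-0.09],[-0.18,0,-0.09],[-0.24,0,-0.09],[-0.24,0,-0.09]]' --rotation '[[0,0,0],[0,0,0],[0,0,0],[0,0,0],[0,0,0],[0,0,0],[0,0,0]]'

```text
t: 19.68
tcp_pos: [0.5779, -0.1789, 0.1692]
tcp_rot: [0.638, 0.77, -0.0, 0.0]
contact_force: [-0.9, 0.9, -0.8]
gripper_width: 0.7
```

```bash
python3 - <<'E'
from h import *
c=camera("scene"); crop(c,285,190,110,90,7,"b2.png")
t=camera("top"); crop(t,220,200,120,100,6,"b3.png")
for w in washers(c,180,275,275,355): print(w[3],w[2])
for w in washers(t): print(w[3],w[2])
goal(.4525,-.350,.15)
E
```

```text
[ 0.46723105 -0.24039142  0.008     ] 204
[ 0.5243285  -0.21917214  0.008     ] 207
[ 0.45535627 -0.35037734  0.008     ] 236
[ 0.41445175 -0.1076442   0.008     ] 310
[ 0.46329118 -0.2422378   0.008     ] 103
[ 0.45059862 -0.35196727  0.008     ] 135
lin [-0.1478 -0.1563  0.0194] rot [-0.001 -0.001  0.001] | now [ 0.578  -0.1753  0.1694] F [-0.4  0.4 -0.1] t 19.77 w 0.704
```

View pics/b2.png

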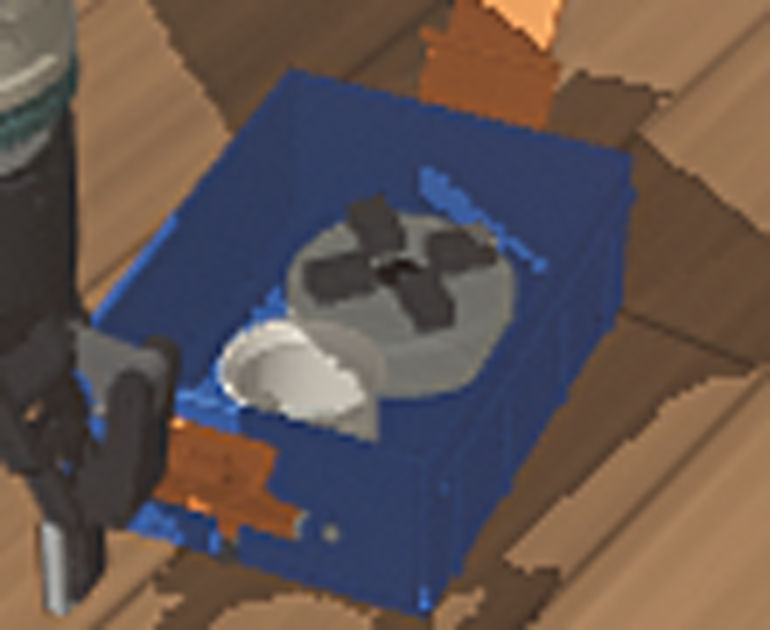

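View pics/b3.png

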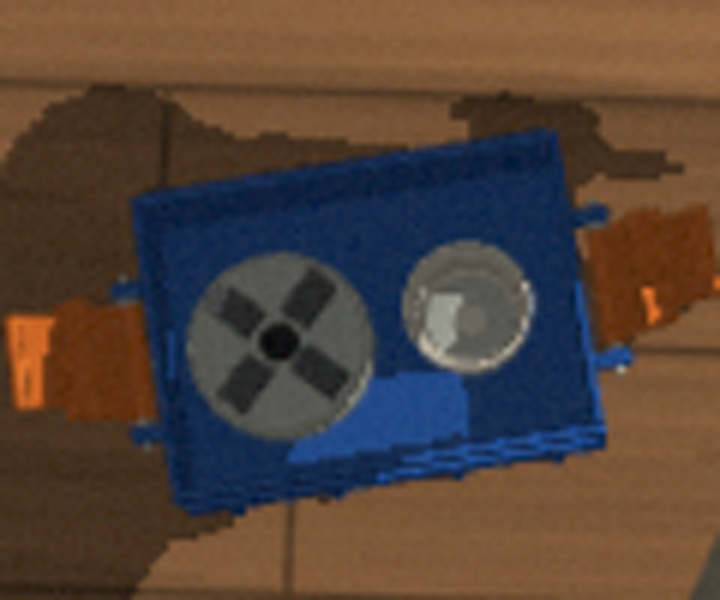

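>>> apply_moves --linear '[[-0.04,-0.04,0.01],[-0.08,-0.08,0.019],[-0.12,-0.12,0.019],[-0.148,-0.156,0.019],[-0.148,-0.156,0.019],[-0.148,-0.156,0.06],[-0.148,-0.156,0.1],[-0.148,-0.156,0.1]]' --rotation '[[0,0,0],[0,0,0],[0,0,0],[0,0,0],[0,0,0],[0,0,0],[0,0,0],[0,0,0]]' --gripper 0.25

```text
t: 20.78
tcp_pos: [0.4526, -0.3468, 0.0667]
tcp_rot: [0.635, 0.772, 0.0, -0.004]
contact_force: [0.1, -0.4, -0.0]
gripper_width: 0.754
```

```bash
python3 - <<'E'
from h import *
c=camera("scene"); crop(c,140,260,110,90,7,"b4.png")
goal(.4525,-.350,.0275)
for w in washers(c,180,275,275,355): print(w[3],w[2])
E
```

```text
lin [-0.0017 -0.0015  0.0419] rot [-0.002 -0.003  0.005] | now [ 0.4537 -0.3482  0.0694] F [0.7 0.2 0.8] t 20.82 w 0.749
[ 0.46708262 -0.24111996  0.008     ] 177
[ 0.52432299 -0.21905883  0.008     ] 183
[ 0.45117434 -0.34266705  0.008     ] 266
```

View pics/b4.png

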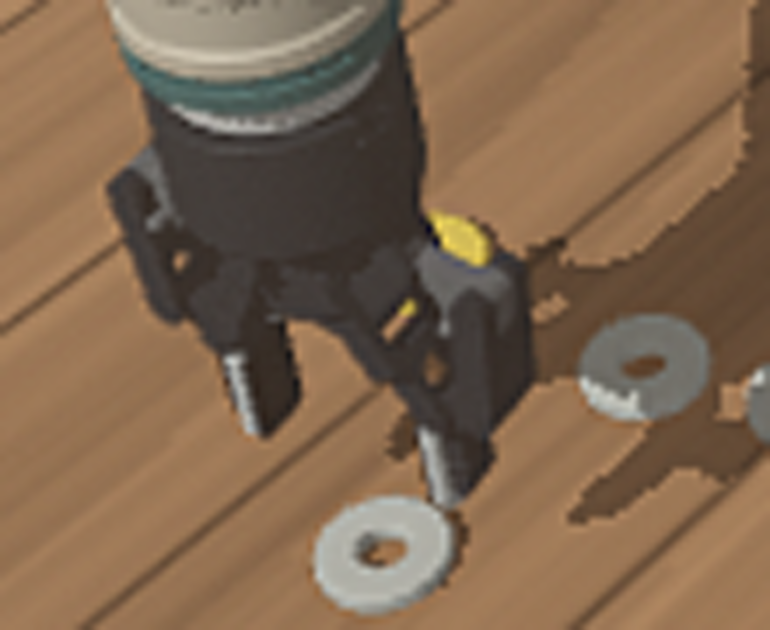

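>>> apply_moves --linear '[[-0.001,-0.001,0.02],[-0.0017,-0.0015,0.036],[-0.0017,-0.0015,0.0415],[-0.0017,-0.0015,0.0415]]' --rotation '[[0,0,0],[0,0,0],[0,0,0],[0,0,0]]'

```text
t: 21.32
tcp_pos: [0.4519, -0.3518, 0.0279]
tcp_rot: [0.636, 0.771, -0.0, -0.0]
contact_force: [-0.5, 0.2, 0.7]
gripper_width: 0.751
```

>>> apply_moves --linear '[[0,0,0],[0,0,0],[0,0,0],[0,0,0]]' --rotation '[[0,0,0],[0,0,0],[0,0,0],[0,0,0]]' --gripper 1

```text
t: 21.82
tcp_pos: [0.4528, -0.3528, 0.0301]
tcp_rot: [0.636, 0.772, -0.0, 0.002]
contact_force: [-0.4, -0.9, 6.9]
gripper_width: -0.003
```

>>> apply_moves --linear '[[0,0,-0.02],[0,0,-0.06],[0,0,-0.12],[0,0,-0.13],[0,0,-0.13]]' --rotation '[[0,0,0],[0,0,0],[0,0,0],[0,0,0],[0,0,0]]'

```text
t: 22.45
tcp_pos: [0.4524, -0.3521, 0.1598]
tcp_rot: [0.636, 0.772, -0.0, 0.001]
contact_force: [-0.7, -0.2, -0.8]
gripper_width: 0.003
```

```bash
python3 - <<'E'
from h import *
c=camera("scene"); crop(c,140,200,110,110,6,"b5.png")
goal(.5325,.0607,.155)
p=arm.sense()["tcp_pos"]; print([(w2px(c,p-[0,0,d])-[140,200]+.5)*6 for d in(.02,.028)])
E
```

```text
lin [0.3894 0.1578 0.0031] rot [-0.    -0.     0.002] | now [ 0.4519 -0.3516  0.1581] F [-0.7 -0.8 -0.1] t 22.5 w 0.002
[array([259.96433228, 587.90307387]), array([263.90868162, 604.05287552])]
```

View pics/b5.png

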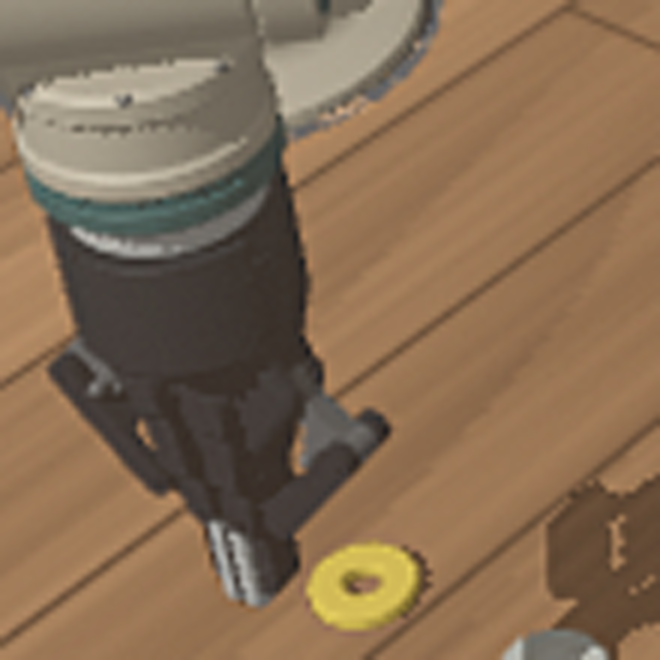

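```bash
python3 - <<'E'
from h import *
c=camera("scene"); crop(c,140,270,160,90,5,"b6.png")
for w in washers(c,180,275,275,365): print(w[3],w[2])
t=camera("top")
for w in washers(t): print(w[3],w[2])
E
```

```text
[ 0.46729037 -0.24074185  0.008     ] 190
[ 0.52428811 -0.21920527  0.008     ] 205
[ 0.45535627 -0.35037734  0.008     ] 236
[ 0.51944427 -0.22019145  0.008     ] 133
[ 0.46435934 -0.24445956  0.008     ] 87
[ 0.4293713  -0.35183644  0.008     ] 119
[ 0.34791521 -0.28820823  0.008     ] 97
```

View pics/b6.png

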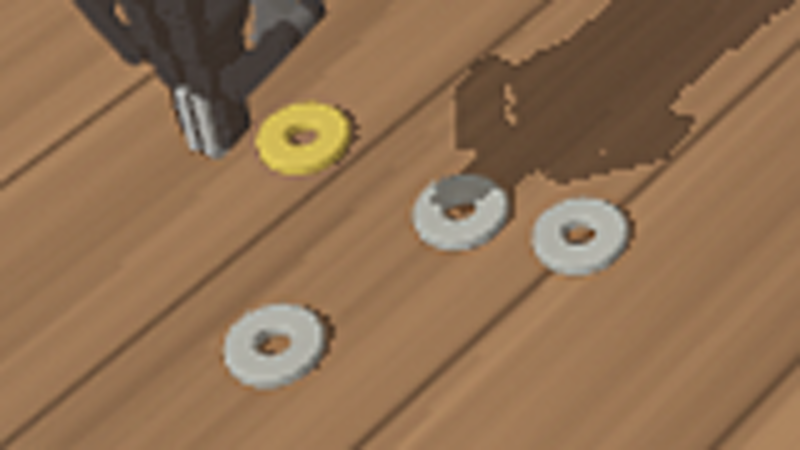

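>>> apply_moves --linear '[[0.0015,0.001,0.0],[0.0015,0.001,0.04],[0.0015,0.001,0.08],[0.0015,0.001,0.11],[0.0015,0.001,0.128],[0.0015,0.001,0.1355],[0.0015,0.001,0.1355],[0.0015,0.001,0.1355]]' --rotation '[[0,0,0],[0,0,0],[0,0,0],[0,0,0],[0,0,0],[0,0,0],[0,0,0],[0,0,0]]' --gripper 0.25

```text
t: 23.6
tcp_pos: [0.4534, -0.3508, 0.0242]
tcp_rot: [0.636, 0.772, -0.0, 0.001]
contact_force: [-0.2, 1.1, -0.6]
gripper_width: 0.746
```

>>> apply_moves --linear '[[0,0,0],[0,0,0],[0,0,0],[0,0,0]]' --rotation '[[0,0,0],[0,0,0],[0,0,0],[0,0,0]]' --gripper 1

```text
t: 24.1
tcp_pos: [0.4534, -0.3507, 0.0244]
tcp_rot: [0.636, 0.772, -0.0, 0.001]
contact_force: [-1.1, 0.6, 5.7]
gripper_width: 0.487
```

>>> apply_moves --linear '[[0,0,-0.02],[0,0,-0.06],[0,0,-0.12],[0,0,-0.13],[0,0,-0.13]]' --rotation '[[0,0,0],[0,0,0],[0,0,0],[0,0,0],[0,0,0]]'

```text
t: 24.72
tcp_pos: [0.453, -0.3504, 0.1542]
tcp_rot: [0.636, 0.772, -0.0, 0.001]
contact_force: [1.1, 0.7, -1.2]
gripper_width: 0.487
```

```bash
python3 - <<'E'
from h import *
c=camera("scene"); crop(c,140,200,110,110,6,"b7.png")
goal(.5325,.0607,.095)
p=arm.sense()["tcp_pos"]; print([(w2px(c,p-[0,0,d])-[140,200]+.5)*6 for d in(.02,.028)])
E
```

```text
lin [0.3879 0.1569 0.0575] rot [-0.001 -0.001  0.002] | now [ 0.4525 -0.35    0.1524] F [-0.1 -0.2 -1.4] t 24.77 w 0.491
[array([267.49135551, 597.35367819]), array([271.38599853, 613.39696983])]
```

View pics/b7.png

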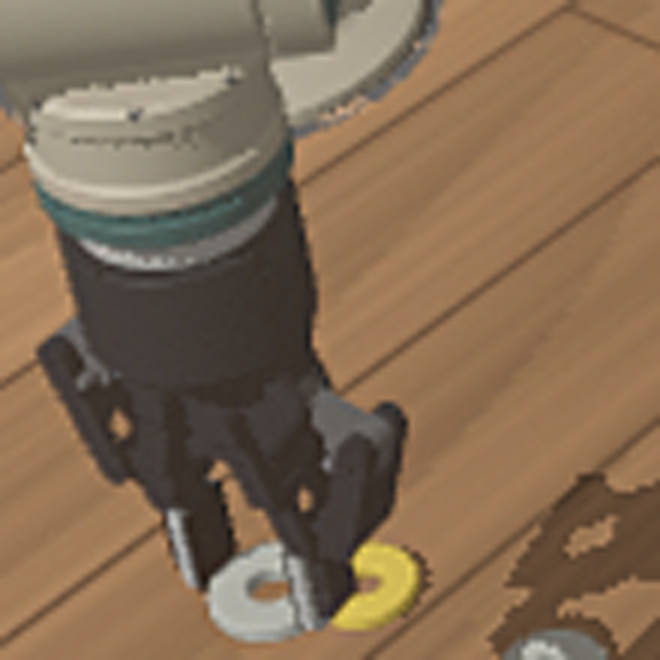

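>>> apply_moves --linear '[[0.05,0.02,0],[0.1,0.04,0],[0.15,0.06,0],[0.2,0.08,0],[0.25,0.1,0],[0.3,0.12,0],[0.35,0.14,0],[0.388,0.157,0],[0.388,0.157,0],[0.388,0.157,0.03],[0.388,0.157,0.055],[0.388,0.157,0.065],[0.388,0.157,0.065],[0.388,0.157,0.065]]' --rotation '[[0,0,0],[0,0,0],[0,0,0],[0,0,0],[0,0,0],[0,0,0],[0,0,0],[0,0,0],[0,0,0],[0,0,0],[0,0,0],[0,0,0],[0,0,0],[0,0,0]]'

```text
t: 26.52
tcp_pos: [0.5335, 0.0603, 0.0888]
tcp_rot: [0.636, 0.771, 0.0, 0.001]
contact_force: [-0.2, -0.9, -0.7]
gripper_width: 0.488
```

```bash
python3 - <<'E'
from h import *
c=camera("scene"); crop(c,285,180,110,90,7,"b8.png")
goal(.5328,.0607,.079)
E
```

```text
lin [ 0.0004 -0.0007  0.0099] rot [0.002 0.001 0.002] | now [0.5336 0.0604 0.0889] F [ 0.6 -0.3 -0.7] t 26.57 w 0.489
```

View pics/b8.png

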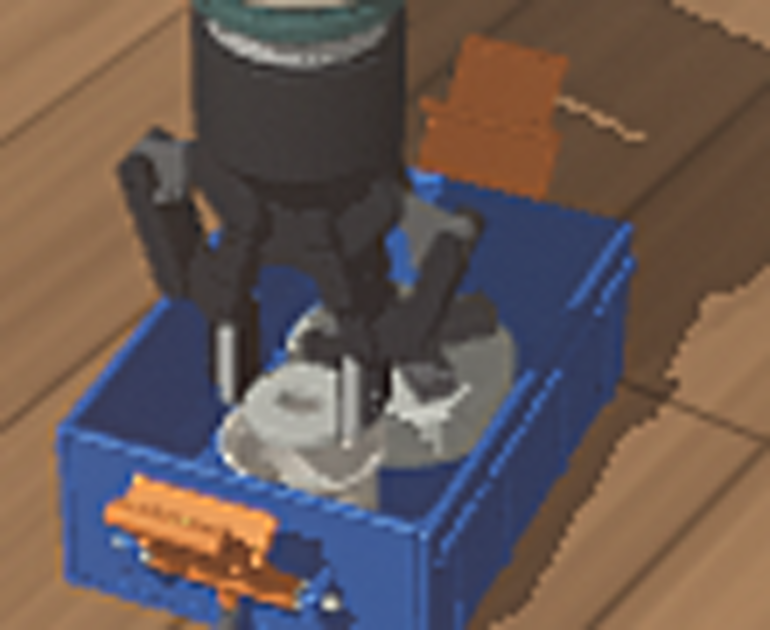

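>>> apply_moves --linear '[[0,-0.0007,0.005],[0,-0.0007,0.01],[0,-0.0007,0.01],[0,-0.0007,0.01]]' --rotation '[[0,0,0],[0,0,0],[0,0,0],[0,0,0]]'

```text
t: 27.08
tcp_pos: [0.5323, 0.0604, 0.0778]
tcp_rot: [0.636, 0.772, -0.0, -0.0]
contact_force: [-0.0, 0.5, -0.1]
gripper_width: 0.488
```

>>> apply_moves --linear '[[0,0,0],[0,0,0],[0,0,0],[0,0,0]]' --rotation '[[0,0,0],[0,0,0],[0,0,0],[0,0,0]]' --gripper 0.3

```text
t: 27.58
tcp_pos: [0.5323, 0.0604, 0.0779]
tcp_rot: [0.636, 0.772, 0.0, 0.0]
contact_force: [-0.4, 0.1, 0.1]
gripper_width: 0.698
```

>>> apply_moves --linear '[[0,0,-0.04],[0,0,-0.09],[-0.05,0,-0.09],[-0.1,-0.01,-0.09],[-0.15,-0.02,-0.09],[-0.2,-0.03,-0.09],[-0.24,-0.04,-0.09],[-0.24,-0.04,-0.09]]' --rotation '[[0,0,0],[0,0,0],[0,0,0.2],[0,0,0.4],[0,0,0.6],[0,0,0.8],[0,0,1],[0,0,1]]'

```text
t: 28.58
tcp_pos: [0.5383, -0.1853, 0.1676]
tcp_rot: [0.884, 0.467, -0.0, 0.0]
contact_force: [0.8, 1.3, -0.8]
gripper_width: 0.706
```

```bash
python3 - <<'E'
from h import *
c=camera("scene")
t=camera("top"); crop(t,220,200,120,100,6,"b9.png"); crop(t,330,220,130,110,6,"b10.png"); crop(c,180,260,120,100,6,"b11.png")
for w in washers(c,180,275,275,355): print(w[3],w[2])
for w in washers(t): print(w[3],w[2])
goal(.5216,-.2187,.15,psi=.4)
E
```

```text
[ 0.4671912  -0.24042596  0.008     ] 203
[ 0.5243285  -0.21917214  0.008     ] 206
[ 0.58736902 -0.25707405  0.008     ] 63
[ 0.51914275 -0.22060547  0.008     ] 132
[ 0.44406563 -0.1437219   0.008     ] 72
[ 0.36014266 -0.10571054  0.008     ] 180
lin [-0.0394  0.006   0.0176] rot [-0.001 -0.     0.736] | now [ 0.5387 -0.1826  0.1676] F [0.4 0.7 0.7] t 28.68 w 0.698
```

View pics/b9.png

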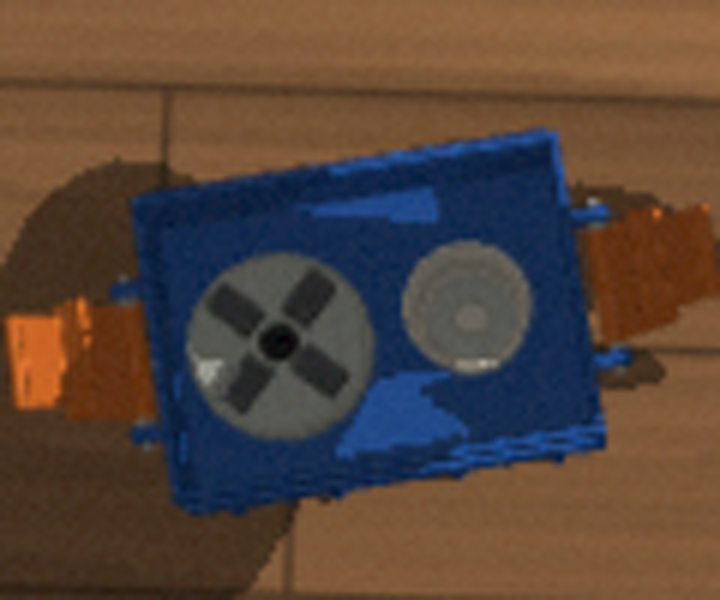

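View pics/b11.png

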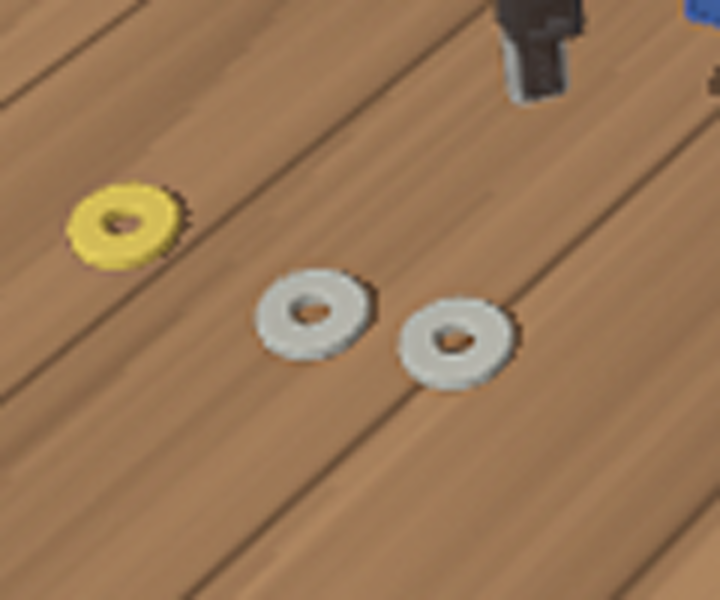

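>>> apply_moves --linear '[[-0.01,0.002,0.005],[-0.02,0.004,0.01],[-0.039,0.006,0.018],[-0.039,0.006,0.018],[-0.039,0.006,0.06],[-0.039,0.006,0.1],[-0.039,0.006,0.1]]' --rotation '[[0,0,0.2],[0,0,0.4],[0,0,0.6],[0,0,0.736],[0,0,0.736],[0,0,0.736],[0,0,0.736]]' --gripper 0.25

```text
t: 29.55
tcp_pos: [0.5203, -0.2162, 0.0646]
tcp_rot: [0.98, 0.199, -0.003, -0.002]
contact_force: [0.7, 0.2, 0.7]
gripper_width: 0.75
```

```bash
python3 - <<'E'
from h import *
c=camera("scene"); crop(c,200,240,120,100,6,"c1.png")
goal(.5216,-.2187,.022,psi=.4)
E
```

```text
lin [-0.0006  0.0015  0.0454] rot [-0.002  0.002  0.002] | now [ 0.5217 -0.2171  0.0674] F [ 0.8 -0.5  0.6] t 29.6 w 0.748
```

View pics/c1.png

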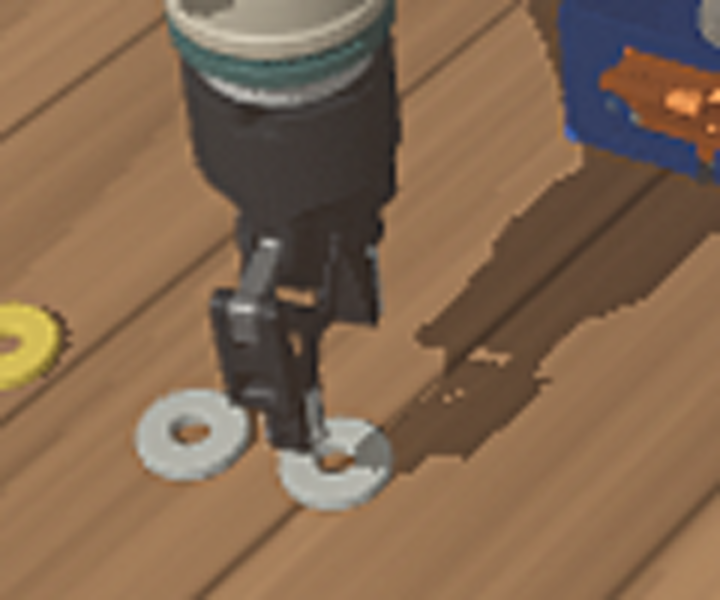

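>>> apply_moves --linear '[[0,0.001,0.02],[-0.0006,0.0015,0.038],[-0.0006,0.0015,0.0455],[-0.0006,0.0015,0.0455],[-0.0006,0.0015,0.0455]]' --rotation '[[0,0,0],[0,0,0],[0,0,0],[0,0,0],[0,0,0]]'

```text
t: 30.22
tcp_pos: [0.5223, -0.2203, 0.0229]
tcp_rot: [0.98, 0.198, 0.0, 0.0]
contact_force: [-0.5, 0.8, -0.6]
gripper_width: 0.75
```

>>> apply_moves --linear '[[0,0,0],[0,0,0],[0,0,0],[0,0,0]]' --rotation '[[0,0,0],[0,0,0],[0,0,0],[0,0,0]]' --gripper 1

```text
t: 30.72
tcp_pos: [0.5225, -0.2204, 0.0235]
tcp_rot: [0.98, 0.198, 0.001, 0.001]
contact_force: [-1.9, 0.9, 6.3]
gripper_width: 0.491
```

>>> apply_moves --linear '[[0,0,-0.02],[0,0,-0.06],[0,0,-0.12],[0,0,-0.13],[0,0,-0.13],[0,0,-0.13],[0,0,-0.13],[0,0,-0.13]]' --rotation '[[0,0,0],[0,0,0],[0,0,0],[0,0,-0.2],[0,0,-0.4],[0,0,-0.6],[0,0,-0.8],[0,0,-0.8]]'

```text
t: 31.72
tcp_pos: [0.522, -0.2201, 0.1533]
tcp_rot: [0.871, 0.491, 0.0, 0.0]
contact_force: [0.2, -0.6, -0.3]
gripper_width: 0.486
```

```bash
python3 - <<'E'
from h import *
c=camera("scene"); crop(c,200,200,120,100,6,"c2.png")
goal(.5328,.0607,.152)
p=arm.sense()["tcp_pos"]; print([(w2px(c,p-[0,0,d])-[200,200]+.5)*6 for d in(.018,.022)])
E
```

```text
lin [ 0.2455 -0.1367  0.001 ] rot [ 0.001  0.    -0.938] | now [ 0.522  -0.2201  0.1531] F [ 0.3 -0.1 -0.8] t 31.77 w 0.487
[array([300.44313715, 464.64520668]), array([301.45680711, 472.63938862])]
```

View pics/c2.png

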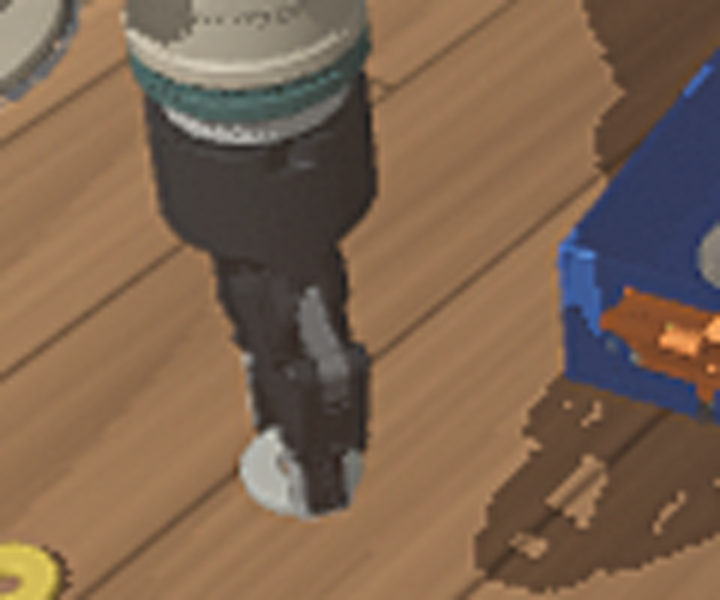

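>>> apply_moves --linear '[[0.04,-0.02,0],[0.09,-0.045,0],[0.14,-0.075,0],[0.19,-0.105,0],[0.23,-0.125,0],[0.2455,-0.1367,0],[0.2455,-0.1367,0.0],[0.2455,-0.1367,0.03],[0.2455,-0.1367,0.055],[0.2455,-0.1367,0.065],[0.2455,-0.1367,0.065],[0.2455,-0.1367,0.065]]' --rotation '[[0,0,-0.2],[0,0,-0.4],[0,0,-0.6],[0,0,-0.8],[0,0,-0.938],[0,0,-0.938],[0,0,-0.938],[0,0,-0.938],[0,0,-0.938],[0,0,-0.938],[0,0,-0.938],[0,0,-0.938]]'

```text
t: 33.28
tcp_pos: [0.5326, 0.0603, 0.0886]
tcp_rot: [0.636, 0.772, 0.001, 0.001]
contact_force: [0.6, 0.1, -0.2]
gripper_width: 0.492
```

```bash
python3 - <<'E'
from h import *
c=camera("scene"); crop(c,285,180,110,90,7,"c3.png")
goal(.5328,.0607,.078)
E
```

```text
lin [0.0002 0.0002 0.0106] rot [0.003 0.001 0.003] | now [0.5326 0.0605 0.0886] F [-0.  -0.4 -2. ] t 33.33 w 0.488
```

View pics/c3.png

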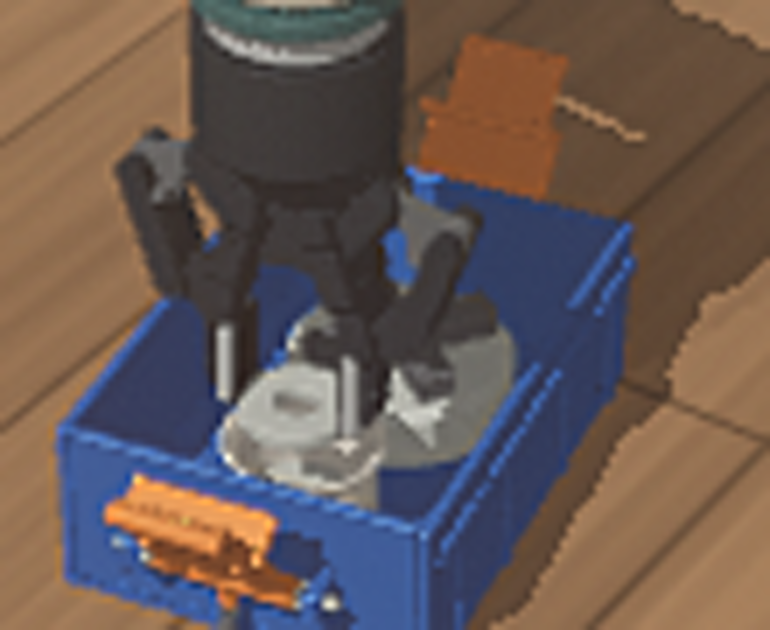

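>>> apply_moves --linear '[[0,0,0.005],[0,0,0.0105],[0,0,0.0105],[0,0,0.0105]]' --rotation '[[0,0,0],[0,0,0],[0,0,0],[0,0,0]]'

```text
t: 33.83
tcp_pos: [0.5319, 0.0608, 0.0768]
tcp_rot: [0.636, 0.772, -0.0, 0.0]
contact_force: [0.2, 0.1, -0.5]
gripper_width: 0.49
```

>>> apply_moves --linear '[[0,0,0],[0,0,0],[0,0,0],[0,0,0]]' --rotation '[[0,0,0],[0,0,0],[0,0,0],[0,0,0]]' --gripper 0.3

```text
t: 34.33
tcp_pos: [0.5319, 0.0607, 0.0769]
tcp_rot: [0.636, 0.772, -0.0, 0.0]
contact_force: [0.4, -0.2, -0.1]
gripper_width: 0.701
```

>>> apply_moves --linear '[[0,0,-0.04],[0,0,-0.09],[-0.05,0,-0.09],[-0.1,0.0,-0.09],[-0.15,0.0,-0.09],[-0.2,0.0,-0.09],[-0.2,0.0,-0.09]]' --rotation '[[0,0,0],[0,0,0],[0,0,0],[0,0,0],[0,0,0],[0,0,0],[0,0,0]]'

```text
t: 35.2
tcp_pos: [0.5702, -0.1387, 0.1665]
tcp_rot: [0.637, 0.771, -0.0, 0.0]
contact_force: [-0.4, -0.1, -0.2]
gripper_width: 0.701
```

```bash
python3 - <<'E'
from h import *
c=camera("scene")
t=camera("top"); crop(t,220,200,120,100,6,"c4.png"); crop(c,180,240,120,100,6,"c5.png")
for w in washers(c,180,275,275,355): print(w[3],w[2])
for w in washers(t): print(w[3],w[2])
goal(.4644,-.2401,.15)
E
```

```text
[ 0.46723105 -0.24039142  0.008     ] 204
[ 0.40885586 -0.07630697  0.008     ] 285
[ 0.46258756 -0.24159314  0.008     ] 135
lin [-0.0823 -0.1238  0.0165] rot [-0.    -0.001  0.003] | now [ 0.5702 -0.1357  0.1665] F [-0.5 -0.1  0.1] t 35.3 w 0.703
```

View pics/c4.png

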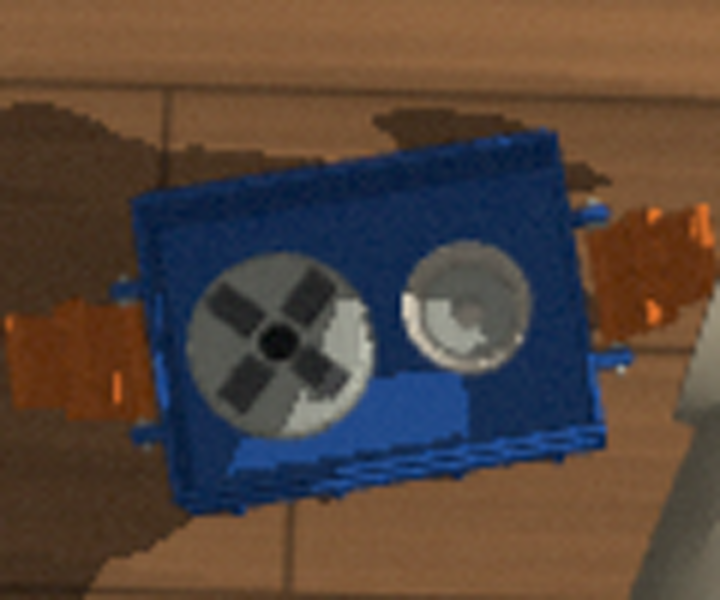

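View pics/c5.png

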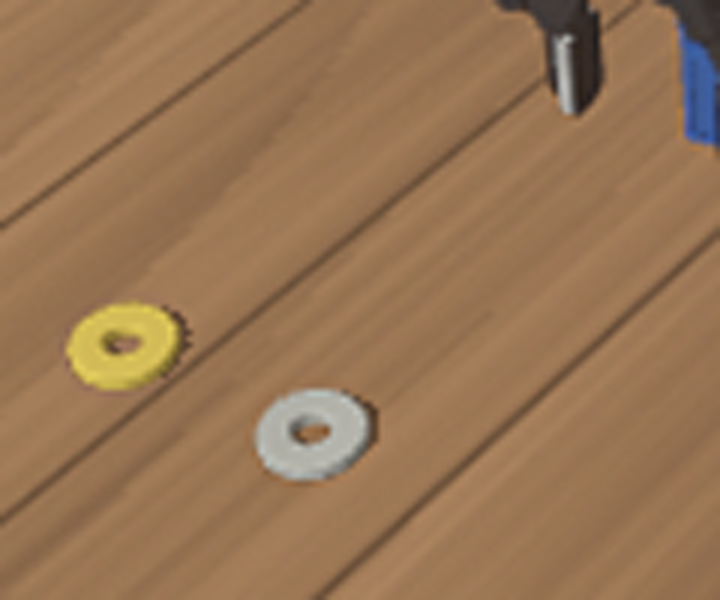

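Three in, stacked. Last washer (scene px ≈ (231,312)); the yellow one at (200,297) is not meant and stays. It lies 10 cm off, so the standard grasp is clear.

>>> apply_moves --linear '[[-0.03,-0.04,0.005],[-0.06,-0.08,0.01],[-0.08,-0.12,0.016],[-0.082,-0.124,0.016],[-0.082,-0.124,0.06],[-0.082,-0.124,0.1],[-0.082,-0.124,0.1],[-0.082,-0.124,0.1]]' --rotation '[[0,0,0],[0,0,0],[0,0,0],[0,0,0],[0,0,0],[0,0,0],[0,0,0],[0,0,0]]' --gripper 0.25

```text
t: 36.3
tcp_pos: [0.4657, -0.2396, 0.0687]
tcp_rot: [0.635, 0.772, 0.0, 0.001]
contact_force: [-0.5, 0.1, 0.9]
gripper_width: 0.754
```

```bash
python3 - <<'E'
from h import *
c=camera("scene"); crop(c,180,240,120,100,6,"c6.png")
goal(.4644,-.2401,.022)
E
```

```text
lin [ 0.0002 -0.0016  0.0472] rot [0.004 0.003 0.006] | now [ 0.4658 -0.2399  0.0692] F [-0.  -0.8  0.1] t 36.35 w 0.752
```

View pics/c6.png

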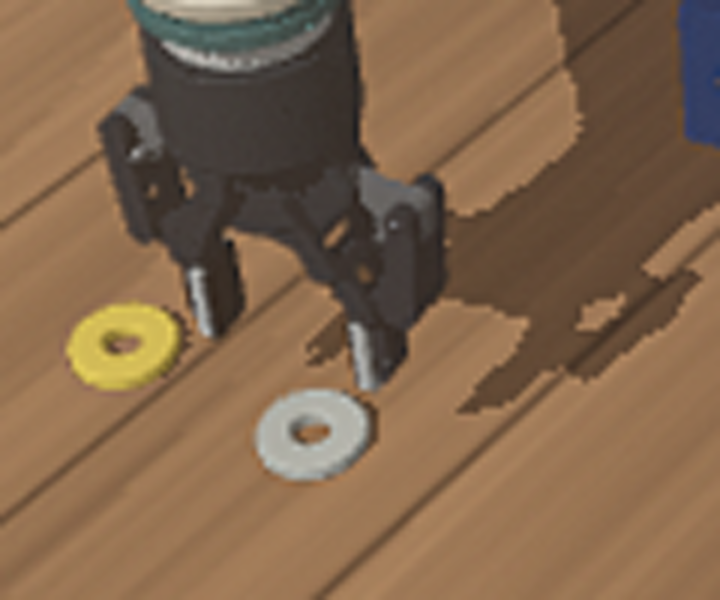

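>>> apply_moves --linear '[[0,-0.001,0.02],[0,-0.0015,0.038],[0,-0.0015,0.047],[0,-0.0015,0.047],[0,-0.0015,0.047]]' --rotation '[[0,0,0],[0,0,0],[0,0,0],[0,0,0],[0,0,0]]'

```text
t: 36.98
tcp_pos: [0.4633, -0.2404, 0.0205]
tcp_rot: [0.636, 0.772, 0.0, 0.001]
contact_force: [0.9, -0.1, 0.3]
gripper_width: 0.753
```

>>> apply_moves --linear '[[0,0,0],[0,0,0],[0,0,0],[0,0,0]]' --rotation '[[0,0,0],[0,0,0],[0,0,0],[0,0,0]]' --gripper 1

```text
t: 37.48
tcp_pos: [0.4634, -0.2405, 0.0209]
tcp_rot: [0.636, 0.772, 0.0, 0.001]
contact_force: [-1.4, 0.7, 6.5]
gripper_width: 0.496
```

>>> apply_moves --linear '[[0,0,-0.02],[0,0,-0.06],[0,0,-0.12],[0,0,-0.13],[0,0,-0.13]]' --rotation '[[0,0,0],[0,0,0],[0,0,0],[0,0,0],[0,0,0]]'

```text
t: 38.1
tcp_pos: [0.463, -0.2402, 0.15]
tcp_rot: [0.636, 0.772, 0.0, 0.001]
contact_force: [-0.3, 0.6, -1.5]
gripper_width: 0.498
```

```bash
python3 - <<'E'
from h import *
goal(.5328,.0607,.152)
E
```

```text
lin [ 0.2819  0.1263 -0.0021] rot [0.001 0.001 0.004] | now [ 0.463  -0.2402  0.15  ] F [-0.3  0.6 -1.5] t 38.1 w 0.498
```

>>> apply_moves --linear '[[0.05,0.02,-0.003],[0.1,0.04,-0.003],[0.15,0.06,-0.003],[0.2,0.085,-0.003],[0.25,0.11,-0.003],[0.282,0.126,-0.003],[0.282,0.126,-0.003],[0.282,0.126,0.03],[0.282,0.126,0.055],[0.282,0.126,0.065],[0.282,0.126,0.065],[0.282,0.126,0.065]]' --rotation '[[0,0,0],[0,0,0],[0,0,0],[0,0,0],[0,0,0],[0,0,0],[0,0,0],[0,0,0],[0,0,0],[0,0,0],[0,0,0],[0,0,0]]'

```text
t: 39.6
tcp_pos: [0.5329, 0.0605, 0.0858]
tcp_rot: [0.636, 0.772, 0.0, 0.001]
contact_force: [-0.3, -0.1, -0.3]
gripper_width: 0.498
```

```bash
python3 - <<'E'
from h import *
c=camera("scene"); crop(c,285,180,110,90,7,"c7.png")
goal(.5328,.0607,.0765)
E
```

```text
lin [ 0.0001 -0.0002  0.0094] rot [0.002 0.001 0.004] | now [0.533  0.0607 0.0859] F [ 0.4 -0.6 -1.5] t 39.65 w 0.495
```

View pics/c7.png

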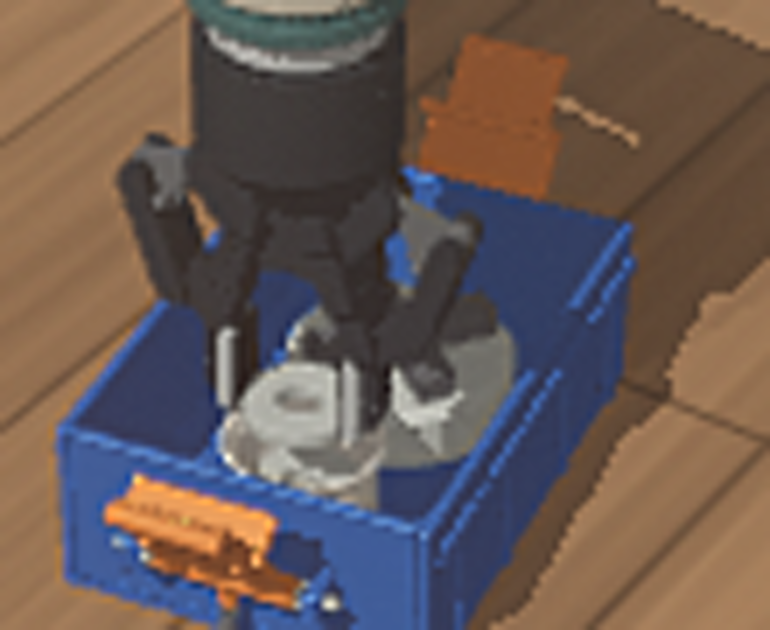

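>>> apply_moves --linear '[[0,0,0.005],[0,0,0.009],[0,0,0.009],[0,0,0.009]]' --rotation '[[0,0,0],[0,0,0],[0,0,0],[0,0,0]]'

```text
t: 40.15
tcp_pos: [0.5324, 0.0609, 0.0758]
tcp_rot: [0.636, 0.772, -0.0, 0.0]
contact_force: [0.2, -0.4, -0.1]
gripper_width: 0.492
```

>>> apply_moves --linear '[[0,0,0],[0,0,0],[0,0,0],[0,0,0]]' --rotation '[[0,0,0],[0,0,0],[0,0,0],[0,0,0]]' --gripper 0.3

```text
t: 40.65
tcp_pos: [0.5324, 0.0608, 0.0758]
tcp_rot: [0.636, 0.772, 0.0, 0.0]
contact_force: [-0.3, 1.0, 0.0]
gripper_width: 0.698
```

>>> apply_moves --linear '[[0,0,-0.04],[0,0,-0.09],[-0.05,-0.03,-0.09],[-0.1,-0.06,-0.09],[-0.15,-0.09,-0.09],[-0.2,-0.12,-0.09],[-0.25,-0.15,-0.09],[-0.3,-0.18,-0.09],[-0.35,-0.22,-0.09],[-0.35,-0.22,-0.09]]' --rotation '[[0,0,0],[0,0,0],[0,0,0],[0,0,0],[0,0,0],[0,0,0],[0,0,0],[0,0,0],[0,0,0],[0,0,0]]'

```text
t: 41.9
tcp_pos: [0.3817, -0.3279, 0.1658]
tcp_rot: [0.638, 0.77, -0.0, 0.0]
contact_force: [0.5, 0.7, 0.4]
gripper_width: 0.697
```

```bash
python3 - <<'E'
from h import *
c=camera("scene"); cv2.imwrite("pics/d0.png",c["img"])
t=camera("top"); crop(t,220,200,120,100,6,"d1.png"); crop(c,285,190,110,90,7,"d2.png")
goal(.12,-.45,.15)
E
```

```text
lin [-0.0724 -0.2824  0.0156] rot [ 0.    -0.     0.002] | now [ 0.3834 -0.3251  0.1657] F [-0.3  1.  -0.9] t 42.0 w 0.701
```

View pics/d0.png

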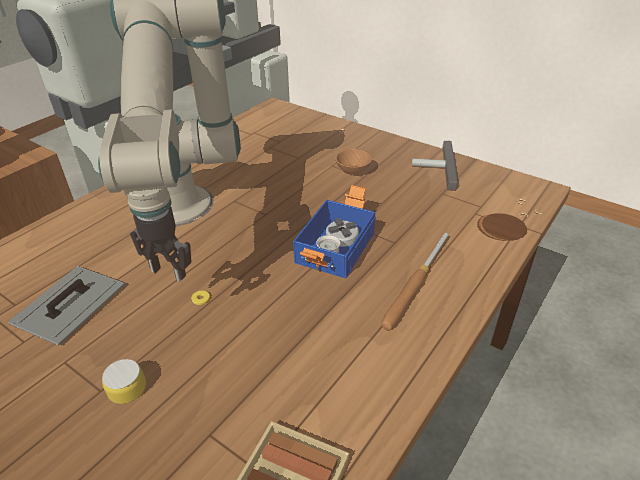

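View pics/d1.png

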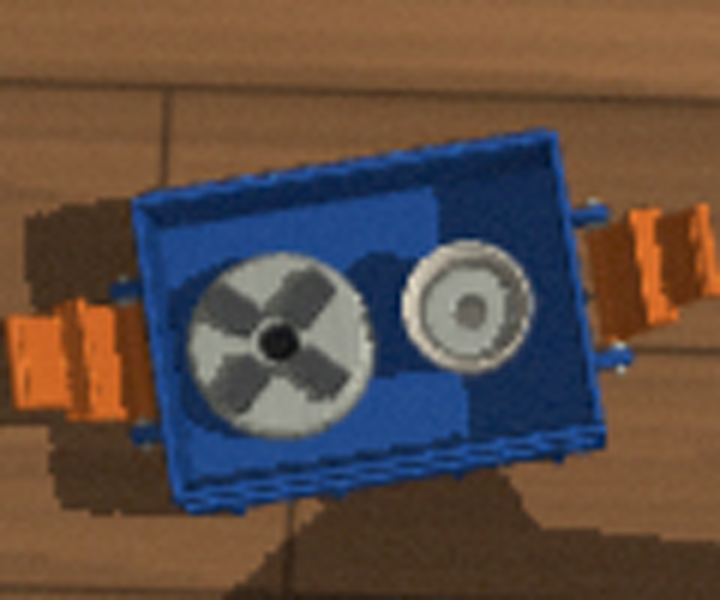

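View pics/d2.png

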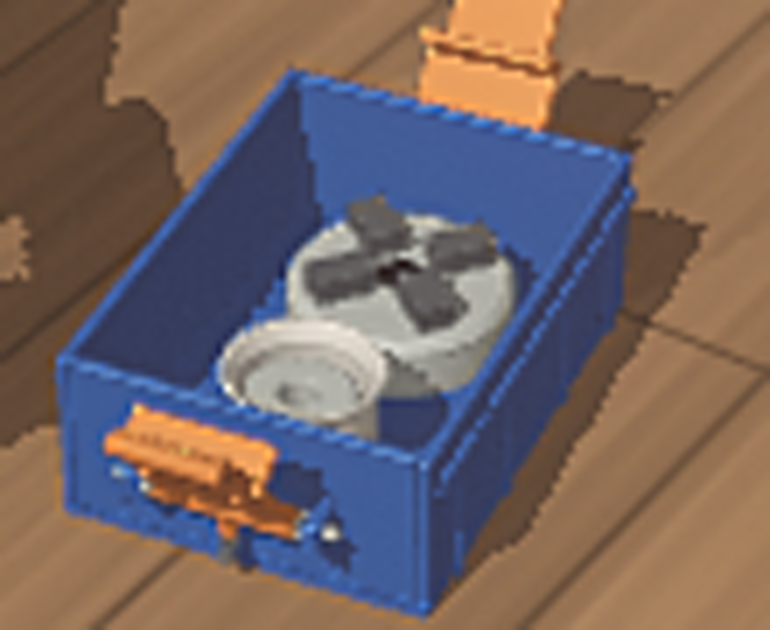

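>>> apply_moves --linear '[[-0.01,-0.05,0.0],[-0.025,-0.1,0.0],[-0.04,-0.15,0.0],[-0.05,-0.2,0.0],[-0.062,-0.25,0.0],[-0.072,-0.283,0.0],[-0.072,-0.283,0.0],[-0.072,-0.283,0.04],[-0.072,-0.283,0.07],[-0.072,-0.283,0.07]]' --rotation '[[0,0,0],[0,0,0],[0,0,0],[0,0,0],[0,0,0],[0,0,0],[0,0,0],[0,0,0],[0,0,0],[0,0,0]]' --gripper 0.5

```text
t: 43.25
tcp_pos: [0.1212, -0.4478, 0.0938]
tcp_rot: [0.635, 0.773, 0.002, -0.002]
contact_force: [0.2, 0.4, -0.1]
gripper_width: 0.499
```

```bash
python3 - <<'E'
from h import *
c=camera("scene"); crop(c,0,230,140,120,5,"d3.png")
goal(.1193,-.450,.043)
E
```

```text
lin [-0.0006 -0.002   0.0527] rot [ 0.    -0.002  0.007] | now [ 0.1211 -0.4491  0.0957] F [-0.1  0.2  1.1] t 43.3 w 0.501
```

View pics/d3.png

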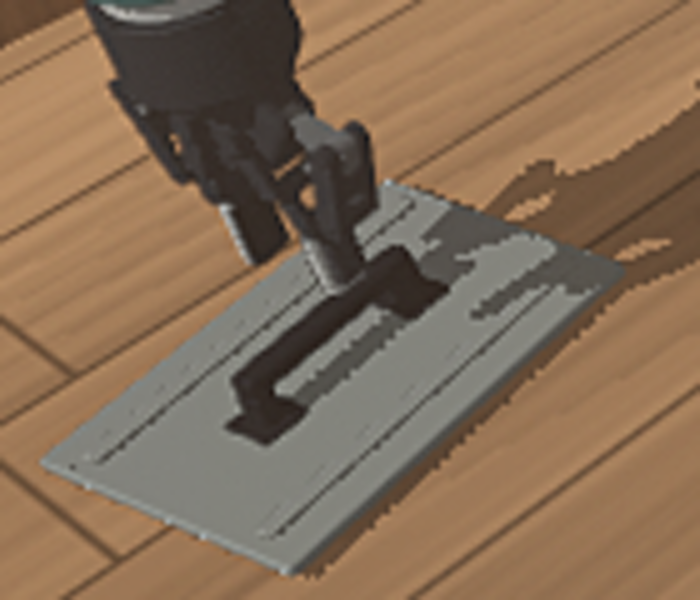

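>>> apply_moves --linear '[[0,-0.002,0.02],[0,-0.002,0.04],[-0.0006,-0.002,0.052],[-0.0006,-0.002,0.052],[-0.0006,-0.002,0.052]]' --rotation '[[0,0,0],[0,0,0],[0,0,0.007],[0,0,0.007],[0,0,0.007]]'

```text
t: 43.92
tcp_pos: [0.1183, -0.4516, 0.045]
tcp_rot: [0.638, 0.77, -0.001, 0.001]
contact_force: [-0.3, -0.6, -0.2]
gripper_width: 0.499
```

>>> apply_moves --linear '[[0,0,0],[0,0,0],[0,0,0],[0,0,0],[0,0,0]]' --rotation '[[0,0,0],[0,0,0],[0,0,0],[0,0,0],[0,0,0]]' --gripper 1 --newtons 60

```text
t: 44.55
tcp_pos: [0.1181, -0.4514, 0.0446]
tcp_rot: [0.638, 0.77, -0.0, 0.001]
contact_force: [-0.1, 1.8, 5.6]
gripper_width: 0.147
```

>>> apply_moves --linear '[[0,0,-0.02],[0,0,-0.06],[0,0,-0.12],[0,0,-0.13],[0,0,-0.13]]' --rotation '[[0,0,0],[0,0,0],[0,0,0],[0,0,0],[0,0,0]]'

```text
t: 45.18
tcp_pos: [0.1178, -0.4506, 0.173]
tcp_rot: [0.638, 0.77, 0.0, -0.0]
contact_force: [0.0, -0.5, -3.5]
gripper_width: 0.149
```

```bash
python3 - <<'E'
from h import *
goal(.5258,.1088,.172)
E
```

```text
lin [0.4735 0.5052 0.0013] rot [-0.    -0.001 -0.003] | now [ 0.1178 -0.4506  0.173 ] F [ 0.  -0.5 -3.5] t 45.17 w 0.149
```

>>> apply_moves --linear '[[0.02,0.02,0.0],[0.055,0.06,0.0],[0.09,0.1,0.0],[0.13,0.14,0.0],[0.165,0.18,0.0],[0.2,0.22,0.0],[0.24,0.26,0.0],[0.28,0.3,0.0],[0.315,0.34,0.0],[0.35,0.38,0.0],[0.39,0.42,0.0],[0.425,0.46,0.0],[0.455,0.49,0.0],[0.4725,0.505,0.0],[0.4725,0.505,0.0],[0.4725,0.505,0.0]]' --rotation '[[0,0,0],[0,0,0],[0,0,0],[0,0,0],[0,0,0],[0,0,0],[0,0,0],[0,0,0],[0,0,0],[0,0,0],[0,0,0],[0,0,0],[0,0,0],[0,0,0],[0,0,-0.003],[0,0,-0.003]]'

```text
t: 47.18
tcp_pos: [0.5248, 0.1069, 0.1717]
tcp_rot: [0.637, 0.771, -0.002, -0.001]
contact_force: [0.5, -0.8, -3.9]
gripper_width: 0.149
```

```bash
python3 - <<'E'
from h import *
goal(.526,.1078,.130)
c=camera("scene"); crop(c,270,120,130,150,4,"d4.png")
E
```

```text
lin [0.0006 0.0015 0.0417] rot [-0.005  0.    -0.   ] | now [0.5248 0.1069 0.1717] F [ 0.5 -0.8 -3.9] t 47.17 w 0.149
```

View pics/d4.png

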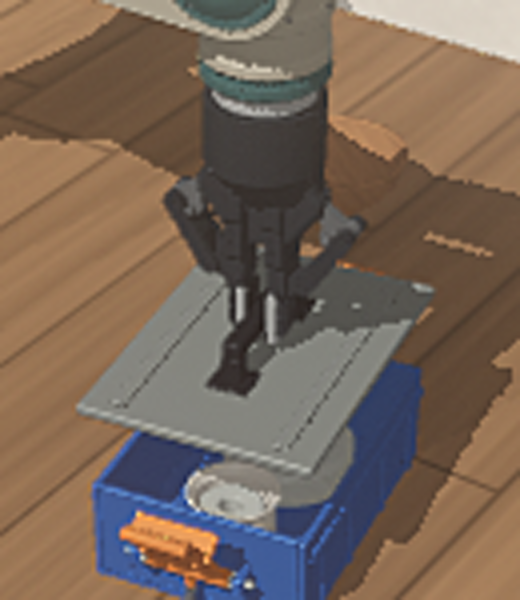

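>>> apply_moves --linear '[[0.0006,0.0015,0.02],[0.0006,0.0015,0.04],[0.0006,0.0015,0.048],[0.0006,0.0015,0.051],[0.0006,0.0015,0.053],[0.0006,0.0015,0.055],[0.0006,0.0015,0.055]]' --rotation '[[0,0,0],[0,0,0],[0,0,0],[0,0,0],[0,0,0],[0,0,0],[0,0,0]]'

```text
t: 48.1
tcp_pos: [0.5273, 0.1085, 0.1189]
tcp_rot: [0.637, 0.771, 0.0, 0.0]
contact_force: [0.6, -0.5, -3.7]
gripper_width: 0.151
```

>>> apply_moves --linear '[[0,-0.0012,0.001],[0,-0.0012,0.003],[0,-0.0012,0.0045],[0,-0.0012,0.0055],[0,-0.0012,0.006],[0,-0.0012,0.006]]' --rotation '[[0,0,0],[0,0,0],[0,0,0],[0,0,0],[0,0,0],[0,0,0]]'

```text
t: 48.85
tcp_pos: [0.5262, 0.1082, 0.1137]
tcp_rot: [0.637, 0.771, 0.0, 0.0]
contact_force: [-4.0, -1.2, 5.7]
gripper_width: 0.151
```

```bash
python3 - <<'E'
from h import *
goal(.526,.1078,.1125)
c=camera("scene"); crop(c,270,150,130,120,5,"d5.png")
E
```

```text
lin [-0.0004 -0.0003  0.0012] rot [0.001 0.    0.   ] | now [0.5262 0.1082 0.1137] F [-4.  -1.2  5.7] t 48.85 w 0.151
```

View pics/d5.png

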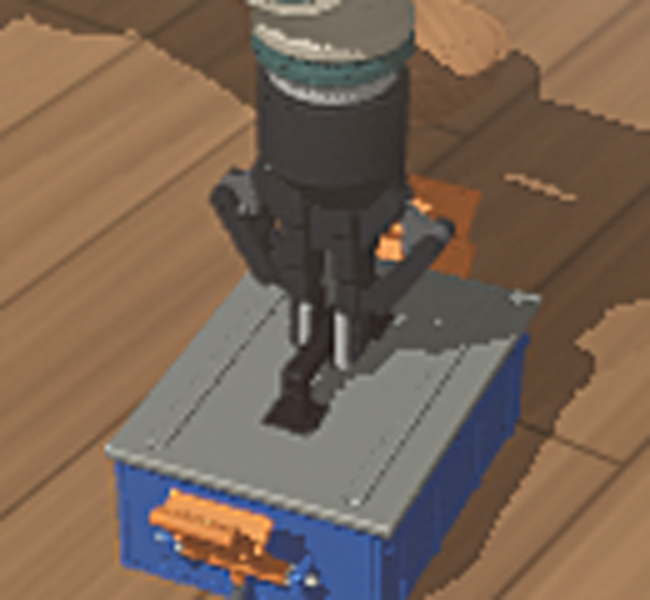

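>>> apply_moves --linear '[[0,0,0],[0,0,0],[0,0,0],[0,0,-0.02],[0,0,-0.06],[0,0,-0.09],[0,0,-0.09]]' --rotation '[[0,0,0],[0,0,0],[0,0,0],[0,0,0],[0,0,0],[0,0,0],[0,0,0]]' --gripper 0.5

```text
t: 49.78
tcp_pos: [0.5272, 0.1084, 0.2056]
tcp_rot: [0.637, 0.771, 0.002, 0.002]
contact_force: [0.2, -0.4, -0.3]
gripper_width: 0.501
```

```bash
python3 - <<'E'
from h import *
c=camera("scene"); crop(c,270,150,130,120,5,"d6.png")
goal(*cr(0,.21),.22); goal(*cr(0,-.21),.22)
E
```

```text
lin [ 0.209  -0.0016 -0.0166] rot [0.003 0.    0.   ] | now [0.5264 0.1083 0.2034] F [ 0.2 -0.3 -1. ] t 49.83 w 0.495
lin [-0.211  -0.0016 -0.0165] rot [0.003 0.    0.   ] | now [0.5264 0.1083 0.2034] F [ 0.2 -0.3 -1. ] t 49.83 w 0.495
```

View pics/d6.png

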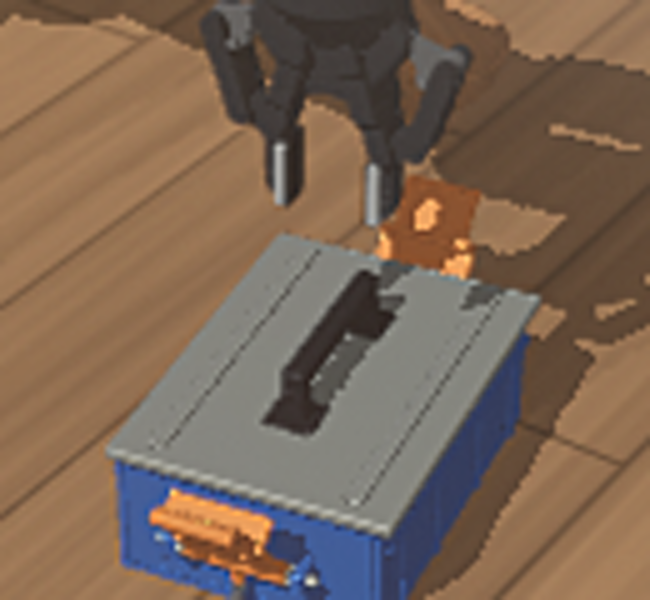

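>>> apply_moves --linear '[[0.05,-0.001,-0.016],[0.1,-0.001,-0.016],[0.16,-0.001,-0.016],[0.212,-0.001,-0.016],[0.212,-0.001,-0.016],[0.212,-0.001,0.03],[0.212,-0.001,0.07],[0.212,-0.001,0.096],[0.212,-0.001,0.096],[0.212,-0.001,0.096]]' --rotation '[[0,0,0],[0,0,0],[0,0,0],[0,0,0],[0,0,0],[0,0,0],[0,0,0],[0,0,0],[0,0,0],[0,0,0]]' --gripper 1

```text
t: 51.08
tcp_pos: [0.4855, 0.3159, 0.1077]
tcp_rot: [0.637, 0.771, 0.0, 0.0]
contact_force: [1.0, -0.6, -0.6]
gripper_width: 0.0
```

```bash
python3 - <<'E'
from h import *
c=camera("scene"); crop(c,290,110,130,120,5,"e1.png")
goal(*cr(0,.146),.107)
E
```

```text
lin [-0.0669 -0.0009  0.0012] rot [ 0.003 -0.001 -0.   ] | now [0.4857 0.3162 0.1082] F [-0.5  0.1 -0.2] t 51.12 w -0.002
```

View pics/e1.png

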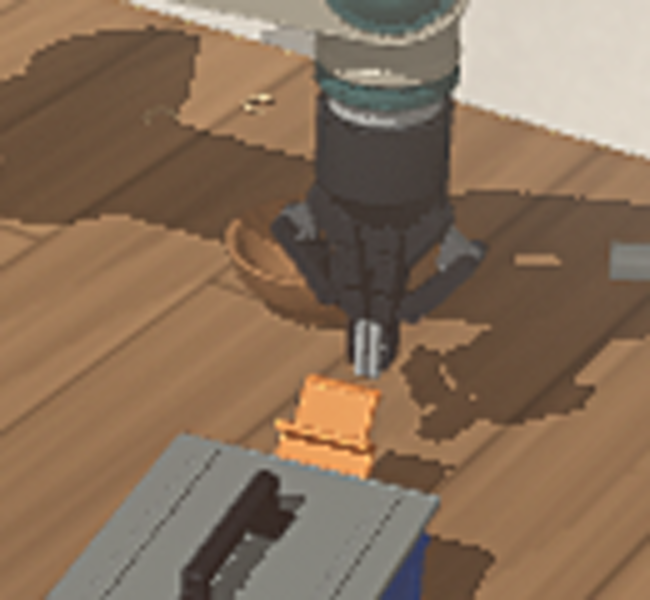

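>>> apply_moves --linear '[[-0.015,0,0],[-0.024,0,0],[-0.032,0,0],[-0.04,0,0],[-0.048,0,0],[-0.056,0,0],[-0.064,0,0],[-0.067,0,0],[-0.067,0,0]]' --rotation '[[0,0,0],[0,0,0],[0,0,0],[0,0,0],[0,0,0],[0,0,0],[0,0,0],[0,0,0],[0,0,0]]'

```text
t: 52.25
tcp_pos: [0.4976, 0.2501, 0.1066]
tcp_rot: [0.637, 0.771, -0.0, -0.0]
contact_force: [-0.6, -0.2, -0.1]
gripper_width: -0.001
```

```bash
python3 - <<'E'
from h import *
c=camera("scene"); crop(c,290,110,130,120,5,"e2.png")
goal(*cr(0,.146),.107)
E
```

```text
lin [ 0.0001 -0.0002 -0.0003] rot [-0.  0. -0.] | now [0.4976 0.2503 0.1067] F [-0.1  0.3 -0.7] t 52.3 w -0.002
```

View pics/e2.png

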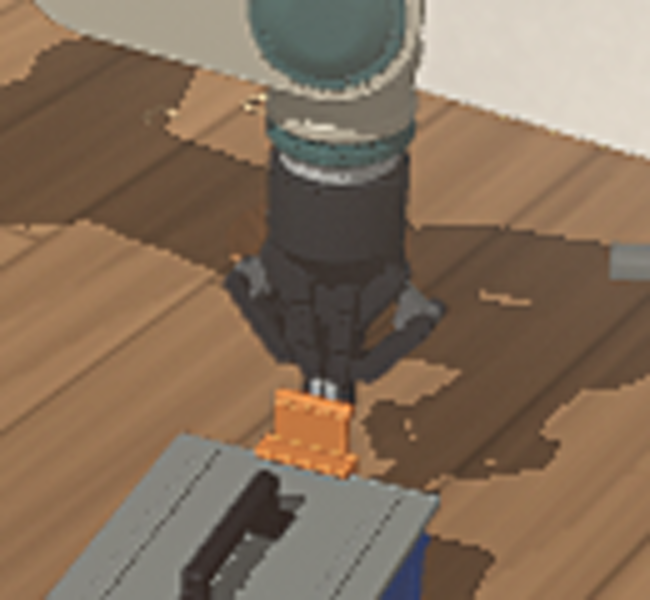

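>>> apply_moves --linear '[[0.03,0,0],[0.05,0,-0.05],[0.03,0,-0.1],[-0.03,0,-0.11],[-0.09,0,-0.11],[-0.15,0,-0.11],[-0.21,0,-0.11],[-0.27,0,-0.11],[-0.33,0,-0.11],[-0.358,0,-0.11],[-0.358,0,-0.11],[-0.358,0,-0.06],[-0.358,0,-0.02],[-0.358,0,0],[-0.358,0,0]]' --rotation '[[0,0,0],[0,0,0],[0,0,0],[0,0,0],[0,0,0],[0,0,0],[0,0,0],[0,0,0],[0,0,0],[0,0,0],[0,0,0],[0,0,0],[0,0,0],[0,0,0],[0,0,0]]'

```text
t: 54.18
tcp_pos: [0.5643, -0.0995, 0.1051]
tcp_rot: [0.636, 0.772, -0.001, -0.002]
contact_force: [-0.2, 0.1, -0.3]
gripper_width: -0.003
```

```bash
python3 - <<'E'
from h import *
c=camera("scene"); crop(c,260,150,130,120,5,"e3.png")
goal(*cr(0,-.146),.107)
E
```

```text
lin [ 0.0648 -0.0003 -0.0001] rot [-0.001 -0.001  0.002] | now [ 0.5652 -0.1     0.1068] F [ 0.9 -0.2  0.1] t 54.23 w -0.0
```

View pics/e3.png

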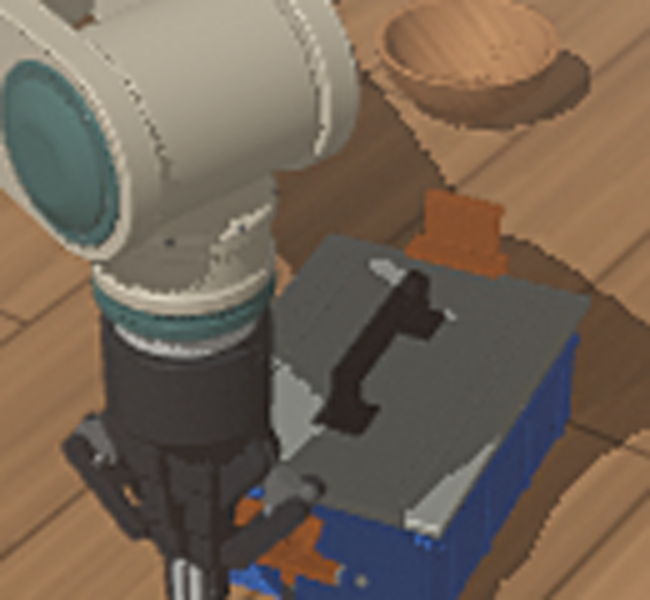

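>>> apply_moves --linear '[[0.015,0,0],[0.024,0,0],[0.032,0,0],[0.04,0,0],[0.048,0,0],[0.056,0,0],[0.063,0,0],[0.066,0,0],[0.066,0,0],[0.03,0,0],[-0.02,0,-0.06],[-0.07,0,-0.1],[-0.13,-0.05,-0.1],[-0.19,-0.1,-0.1],[-0.25,-0.15,-0.1],[-0.25,-0.15,-0.1],[-0.25,-0.15,-0.1]]' --rotation '[[0,0,0],[0,0,0],[0,0,0],[0,0,0],[0,0,0],[0,0,0],[0,0,0],[0,0,0],[0,0,0],[0,0,0],[0,0,0],[0,0,0],[0,0,0],[0,0,0],[0,0,0],[0,0,0],[0,0,0]]'

```text
t: 56.35
tcp_pos: [0.4629, -0.3782, 0.2065]
tcp_rot: [0.639, 0.769, -0.0, -0.0]
contact_force: [0.6, 0.8, 0.4]
gripper_width: 0.0
```

```bash
python3 - <<'E'
from h import *
c=camera("scene"); crop(c,270,150,130,120,5,"f1.png"); cv2.imwrite("pics/f0.png",c["img"])
t=camera("top"); crop(t,220,200,120,100,6,"f2.png")
a=cv2.imread("pics/scene0.png"); d=cv2.absdiff(a,c["img"]).max(2)[180:280,285:400]; print((d>60).sum())
b=cv2.imread("pics/top0.png"); d=cv2.absdiff(b,t["img"]).max(2)[210:295,230:330]; print((d>60).sum())
E
```

```text
243
53
```

View pics/f1.png

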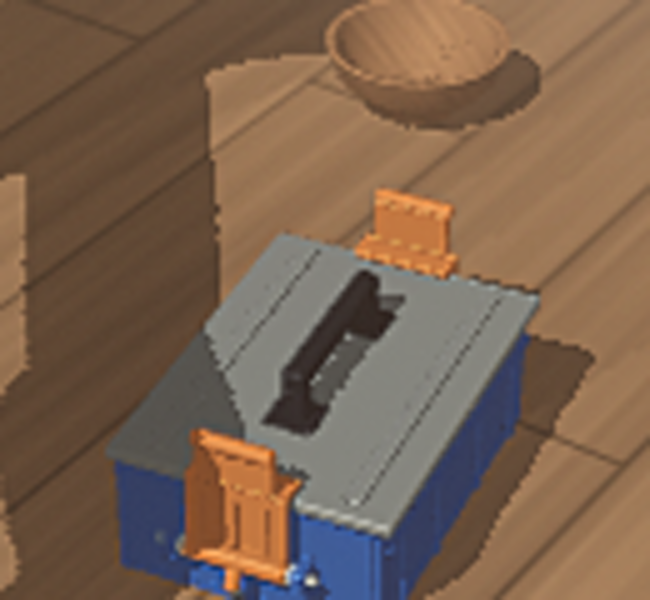

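View pics/f0.png

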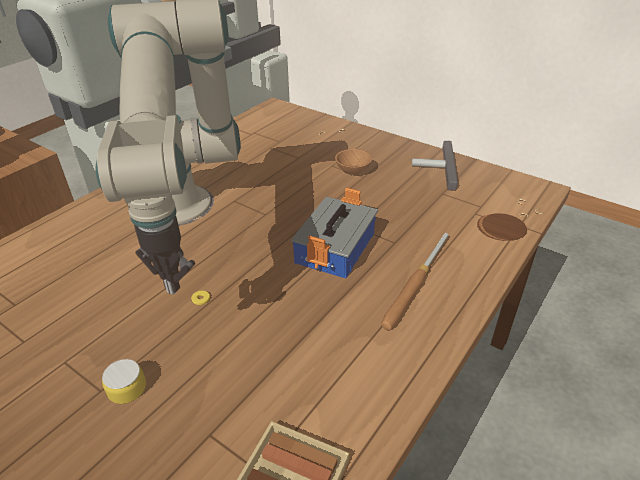

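View pics/f2.png

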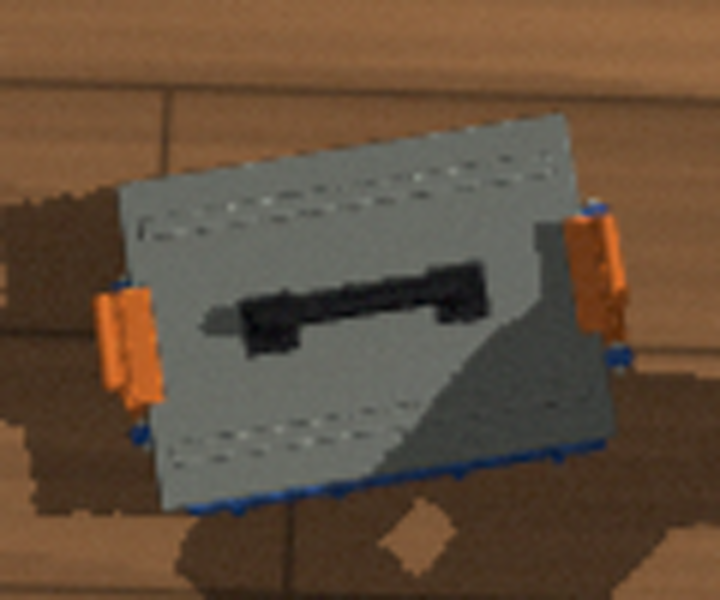

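Both clips are upright over the lid, as at the start, and the only differences from the first pictures there are small (shadows). The bench has no steel washers left and the arm is clear.

```bash
python3 -c "
from rig import job_done
print(job_done())"
```

```text
the job is handed in; nothing more can be done
None
```

The job is handed in, at about 56 s of the 210 s allowed. The handing-in gives no verdict.

- **What I did:** I flipped both clips open, laid the lid flat on the bench, and dropped the four steel washers on the bench into the tube. Then I reseated the lid and flipped both clips shut. The yellow ring was left alone, and no fifth steel washer was in view.
- **Washers:** before the lid went back on, both cameras showed a washer lying flat on top in the tube. I judged the column from the pictures only and took no measurement of centring or tilt.
- **Lid and clips:** the lid's corners are within about 0.6 px of where they were seated at the start, and both clips stand upright over it. Small image differences from the first pictures remain around the crate, and I took these to be shadows.
- **Surroundings:** the gouge, tin and bowl look unmoved in the pictures. The arm stood clear of everything.
- **What failed or disagreed:**
  - The first grasp of one washer closed above it. I regripped lower and it held; the washer had not moved.
  - The two cameras disagreed by about 5 mm, so I combined their positions, and the grasps and drops bore that out.

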